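# Rock the butter-dish lids on the marble and stow the flat ones

## Task

Swing the retaining bar of the barred tray aside to its stop. Then, from the largest lid to the smallest, lay each butter-dish lid on the marble slab and press down with the fingertips first on its notched end and then on its plain end to see whether it rocks: lids that sit firm go flat into the barred tray, warped ones that rock go flat into the plain tray. When all are sorted, swing the bar back across the tray to its stop; leave everything else where it is.

Things in the scene. Friction and masses are not known exactly. Their poses are not given: they have to be found in the camera images.
- large_a: wooden butter-dish lid, large (large_a, large_b or both absent, given as None): plate 136 long x 80 wide x 12 mm, on its middle a grip block 16 (x) x 30 (y) x 26 mm high (top 38 mm over the underside). Origin: centre of underside; y along the length, +y to the notched end (knife notch 22 wide, 10 deep in that short edge; other end plain). May be flat or bowed (see slab). 40 to 140 g
- large_b: wooden butter-dish lid, large (large_a, large_b or both absent, given as None): plate 136 long x 80 wide x 12 mm, on its middle a grip block 16 (x) x 30 (y) x 26 mm high (top 38 mm over the underside). Origin: centre of underside; y along the length, +y to the notched end (knife notch 22 wide, 10 deep in that short edge; other end plain). May be flat or bowed (see slab). 40 to 140 g
- medium_a: wooden butter-dish lid, medium (medium_a, medium_b or both absent, given as None): plate 116 long x 68 wide x 12 mm, on its middle a grip block 16 (x) x 30 (y) x 26 mm high (top 38 mm over the underside). Origin: centre of underside; y along the length, +y to the notched end (knife notch 22 wide, 10 deep in that short edge; other end plain). May be flat or bowed (see slab). 40 to 140 g
- medium_b: wooden butter-dish lid, medium (medium_a, medium_b or both absent, given as None): plate 116 long x 68 wide x 12 mm, on its middle a grip block 16 (x) x 30 (y) x 26 mm high (top 38 mm over the underside). Origin: centre of underside; y along the length, +y to the notched end (knife notch 22 wide, 10 deep in that short edge; other end plain). May be flat or bowed (see slab). 40 to 140 g
- small_a: wooden butter-dish lid, small (small_a, small_b or both absent, given as None): plate 96 long x 56 wide x 12 mm, on its middle a grip block 16 (x) x 30 (y) x 26 mm high (top 38 mm over the underside). Origin: centre of underside; y along the length, +y to the notched end (knife notch 22 wide, 10 deep in that short edge; other end plain). May be flat or bowed (see slab). 40 to 140 g
- small_b: wooden butter-dish lid, small (small_a, small_b or both absent, given as None): plate 96 long x 56 wide x 12 mm, on its middle a grip block 16 (x) x 30 (y) x 26 mm high (top 38 mm over the underside). Origin: centre of underside; y along the length, +y to the notched end (knife notch 22 wide, 10 deep in that short edge; other end plain). May be flat or bowed (see slab). 40 to 140 g
- slab: white marble slab, 150 (x) x 220 (y) x 20 mm high, fixed; origin: centre of the underside. The flat reference: a flat lid does not move when pressed on it; a bowed one (keel across its middle, ends raised 3 degrees) leans 0.05 rad onto one half and rocks by 0.1 rad in all, about its x, when the raised end is pressed
- barred_tray: open cherry tray with a swinging wooden retaining bar, to the robot's left; outside 272 (x) x 168 (y) x 26 mm high, walls and floor 6 mm, fixed; origin: centre of the underside. The three lids fit side by side, each lying along y
- plain_tray: the same open cherry tray without a bar, to the robot's right; outside 272 (x) x 168 (y) x 26 mm high, walls and floor 6 mm, fixed; origin: centre of the underside. The three lids fit side by side, each lying along y
- bar (a joint): swing of the retaining bar about its upright pin, rad: 0 = across the tray on its stop (bar points along the tray's +y), growing as it turns clockwise from above to 1.45 = swung aside on its other stop (bar points nearly along the tray's +x, over the tray's -y wall). Light friction (about 0.3 N at the post); stays where it is left. Bar 18 mm wide, 50 to 60 mm above the table
- bar_post (a point): the upright round post on the bar's free end, 16 mm thick, 60 to 88 mm above the table, by which the bar is pushed; this point is on its axis at 74 mm. 160 mm from the pin
- bar_pivot (a point): the bar's pin on the middle of the barred tray's -y wall: point on its axis, 60 mm above the table; axes as the tray's
- cradle_large: low fixed cradle on which the large lid starts, if there is one: two rails 110 (x) x 12 mm, 8 mm high, 60 mm apart, which carry the lid nearly level, 7 to 8 mm up, and hide any bow; origin: centre of the underside
- cradle_medium: low fixed cradle on which the medium lid starts, if there is one: two rails 110 (x) x 12 mm, 8 mm high, 60 mm apart, which carry the lid nearly level, 7 to 8 mm up, and hide any bow; origin: centre of the underside
- cradle_small: low fixed cradle on which the small lid starts, if there is one: two rails 110 (x) x 12 mm, 8 mm high, 60 mm apart, which carry the lid nearly level, 7 to 8 mm up, and hide any bow; origin: centre of the underside
- tab_lifter: yellow plastic can-tab lifter lying flat, 120 mm long, 6 mm high; bystander, leave alone; origin under its middle
- spoon: spoon lying flat, 180 mm long; bystander, leave alone; origin under its middle
- jar: glass jar with cap, 72 mm across, 100 mm high; bystander, leave alone; origin under its middle
- mug: white mug, 80 mm across, 90 mm high; bystander, leave alone; origin under its middle
- stopper: cream ceramic bottle stopper standing up, 52 mm across, 74 mm high; bystander, leave alone; origin under its middle
- eggcup: white egg cup, 50 mm across, 60 mm high, not always there; bystander, leave alone; origin under its middle
- bowl: blue bowl, 120 mm across, 50 mm high; bystander, leave alone; origin under its middle
There are look-alikes about, which are no part of the job. What is shaped like the small_b but pink or yellow is not meant.

How it is judged:
On the way, in this order (a step that is already met when the one before it is completed fails the run):
1. the retaining bar is swung aside to its stop (value of joint bar above 1.35 rad), for 0.2 s.
2. the large lid, lying on the slab, is pressed down with the fingers on its notched end (((contact force between the fingers and large_a above 1.5 N and contact force between large_a and slab above 1.5 N and y of the grasp point in the frame of large_a above 0.02 m and horizontal distance between large_a and slab below 0.09 m and angle between large_a's own z axis and vertical below 0.12 rad) or (contact force between the fingers and large_b above 1.5 N and contact force between large_b and slab above 1.5 N and y of the grasp point in the frame of large_b above 0.02 m and horizontal distance between large_b and slab below 0.09 m and angle between large_b's own z axis and vertical below 0.12 rad))), for 0.1 s.
3. the large lid, lying on the slab, is pressed down with the fingers on its plain end (((contact force between the fingers and large_a above 1.5 N and contact force between large_a and slab above 1.5 N and y of the grasp point in the frame of large_a below -0.02 m and horizontal distance between large_a and slab below 0.09 m and angle between large_a's own z axis and vertical below 0.12 rad) or (contact force between the fingers and large_b above 1.5 N and contact force between large_b and slab above 1.5 N and y of the grasp point in the frame of large_b below -0.02 m and horizontal distance between large_b and slab below 0.09 m and angle between large_b's own z axis and vertical below 0.12 rad))), for 0.1 s.
4. the medium lid, lying on the slab, is pressed down with the fingers on its notched end (((contact force between the fingers and medium_a above 1.5 N and contact force between medium_a and slab above 1.5 N and y of the grasp point in the frame of medium_a above 0.02 m and horizontal distance between medium_a and slab below 0.09 m and angle between medium_a's own z axis and vertical below 0.12 rad) or (contact force between the fingers and medium_b above 1.5 N and contact force between medium_b and slab above 1.5 N and y of the grasp point in the frame of medium_b above 0.02 m and horizontal distance between medium_b and slab below 0.09 m and angle between medium_b's own z axis and vertical below 0.12 rad))), for 0.1 s.
5. the medium lid, lying on the slab, is pressed down with the fingers on its plain end (((contact force between the fingers and medium_a above 1.5 N and contact force between medium_a and slab above 1.5 N and y of the grasp point in the frame of medium_a below -0.02 m and horizontal distance between medium_a and slab below 0.09 m and angle between medium_a's own z axis and vertical below 0.12 rad) or (contact force between the fingers and medium_b above 1.5 N and contact force between medium_b and slab above 1.5 N and y of the grasp point in the frame of medium_b below -0.02 m and horizontal distance between medium_b and slab below 0.09 m and angle between medium_b's own z axis and vertical below 0.12 rad))), for 0.1 s.
6. the small lid, lying on the slab, is pressed down with the fingers on its notched end (((contact force between the fingers and small_a above 1.5 N and contact force between small_a and slab above 1.5 N and y of the grasp point in the frame of small_a above 0.02 m and horizontal distance between small_a and slab below 0.09 m and angle between small_a's own z axis and vertical below 0.12 rad) or (contact force between the fingers and small_b above 1.5 N and contact force between small_b and slab above 1.5 N and y of the grasp point in the frame of small_b above 0.02 m and horizontal distance between small_b and slab below 0.09 m and angle between small_b's own z axis and vertical below 0.12 rad))), for 0.1 s.
7. the small lid, lying on the slab, is pressed down with the fingers on its plain end (((contact force between the fingers and small_a above 1.5 N and contact force between small_a and slab above 1.5 N and y of the grasp point in the frame of small_a below -0.02 m and horizontal distance between small_a and slab below 0.09 m and angle between small_a's own z axis and vertical below 0.12 rad) or (contact force between the fingers and small_b above 1.5 N and contact force between small_b and slab above 1.5 N and y of the grasp point in the frame of small_b below -0.02 m and horizontal distance between small_b and slab below 0.09 m and angle between small_b's own z axis and vertical below 0.12 rad))), for 0.1 s.
At the end, for the whole second after the job is handed in: Flat lids lie on the floor of the barred tray, bowed ones on that of the plain tray (origin within 125 mm along x and 50 mm along y of the tray's centre, under 14 mm above its underside, tilted under 0.1 rad), at rest; the bar is back across (joint under 0.08 rad) (x of large_a in the frame of barred_tray between -0.125 and 0.125 m and y of large_a in the frame of barred_tray between -0.05 and 0.05 m and z of each of large_a, medium_a, small_a in the frame of barred_tray below 0.014 m and angle between each of large_a, medium_a, small_a, large_b, medium_b, small_b's own z axis and vertical below 0.1 rad and linear speed of each of large_a, medium_a, small_a, large_b, medium_b, small_b below 0.03 m/s and x of medium_a in the frame of barred_tray between -0.125 and 0.125 m and y of medium_a in the frame of barred_tray between -0.05 and 0.05 m and x of small_a in the frame of barred_tray between -0.125 and 0.125 m and y of small_a in the frame of barred_tray between -0.05 and 0.05 m and x of large_b in the frame of plain_tray between -0.125 and 0.125 m and y of large_b in the frame of plain_tray between -0.05 and 0.05 m and z of each of large_b, medium_b, small_b in the frame of plain_tray below 0.014 m and x of medium_b in the frame of plain_tray between -0.125 and 0.125 m and y of medium_b in the frame of plain_tray between -0.05 and 0.05 m and x of small_b in the frame of plain_tray between -0.125 and 0.125 m and y of small_b in the frame of plain_tray between -0.05 and 0.05 m and value of joint bar below 0.08 rad); the robot touches nothing.
It fails at once if a bystander is moved more than 5 cm (distance of any of tab_lifter, spoon, jar, mug, stopper, bowl, eggcup from where it was at the start of the episode above 0.05 m).
It fails at once if a bystander is knocked over (angle between any of jar, mug, stopper, bowl, eggcup's own z axis and vertical above 0.6 rad).
Of large_a, large_b only 1 to 1 are there at a start; the rules pass over those that are not, and their reading is None.
Of medium_a, medium_b only 1 to 1 are there at a start; the rules pass over those that are not, and their reading is None.
Of small_a, small_b, eggcup only 1 to 1 are there at a start; the rules pass over those that are not, and their reading is None.
At some moment in a run one of large_a, large_b, medium_a, medium_b, small_a, small_b may be knocked a few centimetres aside while the robot is not near it.
Once in a run the grip may slacken for a moment while it holds something.
It also fails if it takes over 210 s, if anything falls off the work surface, if the arm or the gripper's body presses on something with over 40 N, if the wrist force passes 120 N, or if a joint passes its speed limit or range.

## Robot

A 7-joint arm with a two-finger parallel gripper is mounted at the origin on the work surface. World frame = base frame: x ahead of the robot, y to its left, z up, the work surface at z = 0. Lengths are in m, angles in rad, forces in N, time in s.
With the tool pointing down it reaches from about 0.4 to 0.85 m from the base axis. Payload 10.4 kg.
Tool frame: the origin (TCP) lies at the very end of the fingers, on their centre line; the grasp point (between the pads) lies 19 mm behind it; z points along the fingers, y is the direction in which the jaws open and shut (so a half turn about z gives the same grasp; the last joint's range is limited). The gripper opens to 85 mm and grips with 20 to 120 N. Pads are 22 mm wide; open, the fingers measure 114 mm over their backs; the gripper's body (76 mm by 85 mm) begins 54 mm behind the grasp point. The pads swing forward as they close: fully open they stand 13 mm farther back than shut.
Start: joints at [1.295, 0.332, -0.065, 1.46, 0.022, 1.35, -0.088], TCP at [0.156, -0.605, 0.211] pointing down, gripper open.
Joint ranges: [-2.6, 2.6], [-0.5, 2.12], [-1.47, 1.34], [0.16, 2.42], [-1.27, 4.41], [0.06, 2.06], [-2.6, 2.6]. Speed limits (rad/s): [2.22, 2.22, 2.79, 2.79, 3.14, 3.14, 3.14].

## Interface

Orientations are given as a unit quaternion [x, y, z, w].
In Python, from workcell import get_obs, camera, camera_info, hand_in gives the robot as it stands.
- The arm moves only by the tool move_arm, never from a script. Its argument "moves" is a list of rows, each a list of 3 entries, a list of its own where there are three numbers: the shift along the tool's x, y, z in units of 25 mm (1.0 is 25 mm), then the turn, a rotation vector about the tool's x, y, z in degrees, then the opening, from 0 (shut) to 1 (fully open). A call has 1 to 5 rows; each row shifts and turns the commanded pose from where the row before left it, along the tool's axes as they then stand; what a row does not reach is not made up. A row lasts 1/8 s, in which the tool goes at most 62.5 mm and 10.7 degrees, less where a joint would pass 70% of its speed; a pose out of reach is approached as far as the arm can. A call is refused whole if a number of a shift passes 1 or a number of a turn 10.7, either way. A call with a gripper value outside its range is refused whole. The fingers move at their own pace and stop on an object; "squeeze" is the grip in N (left out, the last holds). Time passes only in rows, so rows that do not move let the fingers close. It gives the time, the measured TCP pose, the force and the opening at its end, in the units of the state.
- get_obs(): the state, without advancing time (a new reading comes with each control period).
- camera(name): name is "side" or "top" or "wrist"; returns the picture (480x640x3 uint8, red, green, blue); there is no depth.
- camera_info(name): a dict with "fx", "fy", "cx", "cy" (pixels), "D" ([k1, k2, p1, p2, k3] as OpenCV has them; the pictures are not rectified), "origin" and "rotation" of the camera in the world. Camera axes: x right, y down, z forward; pixel columns grow to the right and rows downward; lengths in m; the calibration is good to about 2 mm. A picture is of the moment at which its call begins: read the wrist's pose just before it. camera_info takes no time and is no camera call; for the wrist camera it gives the pose at the moment of the call.
- hand_in(): hands the job in, once; it reports no verdict.
The state is a dict: "clock": time; "joint_pos": joint angles; "joint_velocities": joint speeds; "tau": joint torques, N m; "position": TCP position; "ee_rot": TCP orientation; "ft_force": force on the tool from outside, world axes, zero at the start; "torque": the same for the moment, N m; "grip_width": opening from 0.0 (shut) to 1.0 (fully open).
Only numpy, scipy, OpenCV 4.12 (cv2) and the standard library are available. Lean on these libraries where they do the work, as an engineer would, in place of code of your own. Each camera call takes 0.05 s, during which the arm holds its last target. There are 200 camera calls.

## Working session

There is one attempt and no reset: what is moved stays moved. The work goes in short steps, Python scripts to look and compute and a tool call to move; the robot and the scene stay as the last step left them, time stands still between calls to the robot, and variables do not carry over. Pictures are saved under pics/ and viewed, about 12 in all and at most 16, crops included, and the job is handed in when it is done.

Besides the shell and the picture viewer there is one more tool, called after "Request:" in YAML: its name, and indented under it one key for each argument. move_arm: Moves the arm, as the interface text tells. Its arguments: {"type":"object","properties":{"moves":{"type":"array","items":{"type":"array"}},"squeeze":{"type":"number"}},"required":["moves"]}

```bash
ls; mkdir -p pics; cat > h.py <<'E'
import numpy as np, cv2
from workcell import get_obs, camera, camera_info, hand_in
from scipy.spatial.transform import Rotation as R
def ray(info,uv):
    K=np.array([[info['fx'],0,info['cx']],[0,info['fy'],info['cy']],[0,0,1.]])
    p=cv2.undistortPoints(np.array(uv,float).reshape(-1,1,2),K,np.array(info['D'],float)).reshape(-1,2)
    d=np.c_[p,np.ones(len(p))]@np.array(info['rotation']).T
    return np.array(info['origin']),d
def onz(info,uv,z):
    o,d=ray(info,uv); return o+d*((z-o[2])/d[:,2])[:,None]
def proj(info,P):
    K=np.array([[info['fx'],0,info['cx']],[0,info['fy'],info['cy']],[0,0,1.]])
    Rm=np.array(info['rotation']); t=-Rm.T@np.array(info['origin'])
    return cv2.projectPoints(np.array(P,float).reshape(-1,1,3),cv2.Rodrigues(Rm.T)[0],t,K,np.array(info['D'],float))[0].reshape(-1,2)
def save(n,im): cv2.imwrite(n,cv2.cvtColor(im,cv2.COLOR_RGB2BGR))
E
python3 - <<'E'
from h import *
for c in('top','side'):
    im=camera(c); i=camera_info(c); save(f'pics/{c}0.png',im); print(c,i)
o=get_obs(); print(o); print(R.from_quat(o['ee_rot']).as_matrix())
E
```

```text
pics
top {'fx': 587.993078264864, 'fy': 587.993078264864, 'cx': 314.1072537581933, 'cy': 245.14442906170908, 'D': array([-0.09756328,  0.        ,  0.        ,  0.        ,  0.        ]), 'origin': array([2.76887261e-01, 4.70482341e-04, 1.39947040e+00]), 'rotation': array([ 0.71043361, -0.69739218,  0.07142151, -0.06186442])}
side {'fx': 533.4895060414899, 'fy': 533.4895060414899, 'cx': 316.8439390650787, 'cy': 229.48703959038258, 'D': array([-0.15846321,  0.        ,  0.        ,  0.        ,  0.        ]), 'origin': array([0.41989204, 0.81137448, 0.93319142]), 'rotation': array([-0.04973663,  0.92905674, -0.3662021 ,  0.01660882])}
{'clock': 0.1, 'joint_pos': array([ 1.29541511,  0.33279748, -0.06473009,  1.46086608,  0.0216377 ,
        1.34988937, -0.08849222]), 'joint_velocities': array([ 0.00069868, -0.00180646, -0.00044502, -0.00177616, -0.00072609,
       -0.00022813,  0.00148686]), 'tau': array([ 1.93827173e-04, -6.26746774e+01,  4.86626092e-02, -3.92430282e+01,
        1.64006586e-02,  7.02351885e-03,  8.65730954e-05]), 'position': array([ 0.15622132, -0.60478755,  0.2101984 ]), 'ee_rot': array([ 9.92019108e-01,  1.26086045e-01, -1.21214311e-04, -6.19935793e-04]), 'ft_force': array([-0.09670272, -0.38607842,  0.03058303]), 'torque': array([-0.02071627, -0.03084958, -0.01471765]), 'grip_width': 1.0018351778785135}
[[ 9.68204589e-01  2.50159382e-01 -3.96824329e-04]
 [ 2.50159682e-01 -9.68203850e-01  1.19940944e-03]
 [-8.41633202e-05 -1.26054317e-03 -9.99999202e-01]]
```

```bash
sed -i "s/np.array(info\['rotation'\])/R.from_quat(info['rotation']).as_matrix()/" h.py; grep -n as_matrix h.py
```

```text
7:    d=np.c_[p,np.ones(len(p))]@R.from_quat(info['rotation']).as_matrix().T
13:    Rm=R.from_quat(info['rotation']).as_matrix(); t=-Rm.T@np.array(info['origin'])
```

View pics/top0.png

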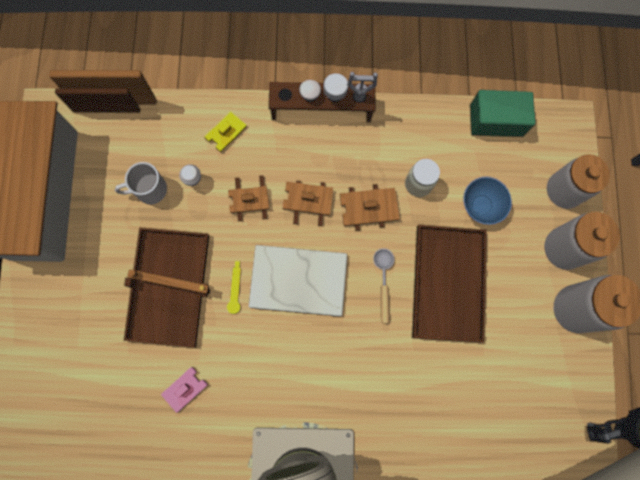

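View pics/side0.png

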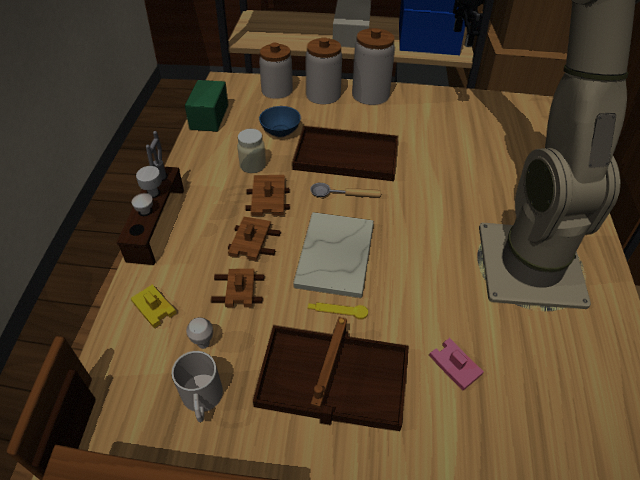

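```bash
python3 - <<'E'
from h import *
im=cv2.imread('pics/top0.png'); i=camera_info('top')
for n,(u,v) in dict(lid=(378,218),lid2=(246,192),block=(371,205),table=(330,350),slab=(280,280),tray=(440,300),bar=(160,280),rail=(352,228)).items(): print(n,cv2.cvtColor(im,cv2.COLOR_BGR2HSV)[v,u])
a=cv2.resize(im[170:240,220:410],None,fx=4,fy=4,interpolation=cv2.INTER_CUBIC)
b=cv2.resize(im[220:360,110:220],None,fx=2.9,fy=2.9,interpolation=cv2.INTER_CUBIC)
s=cv2.imread('pics/side0.png')[310:435,245:420]
s=cv2.resize(s,None,fx=2.4,fy=2.4,interpolation=cv2.INTER_CUBIC)
c=np.zeros((600,800,3),np.uint8); c[:280,:760]=a; b=b[:310]; c[285:285+b.shape[0],:b.shape[1]]=b; c[285:285+s.shape[0],340:340+s.shape[1]]=s
cv2.imwrite('pics/c1.png',c)
E
```

```text
lid [ 14 149 151]
lid2 [ 13 146 141]
block [ 14 153 130]
table [ 23  95 191]
slab [ 34  18 194]
tray [  9 146  94]
bar [ 14 150 138]
rail [ 18 111 183]
```

View pics/c1.png

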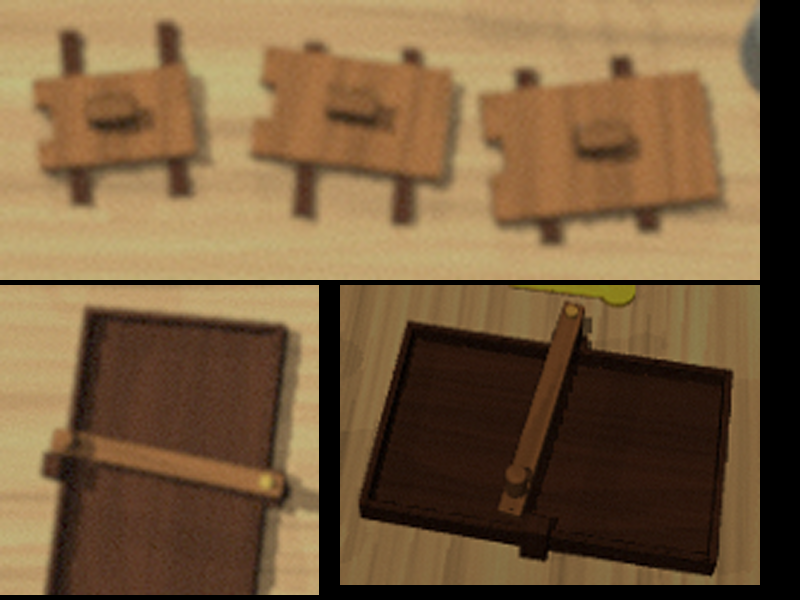

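```bash
cat >> h.py <<'E'
def lids(name='top',z=0.020,roi=None,im=None,info=None,amin=300):
    im=camera(name) if im is None else im; i=info or camera_info(name)
    hsv=cv2.cvtColor(im,cv2.COLOR_RGB2HSV)
    m=cv2.inRange(hsv,(8,125,95),(17,255,220))
    if roi: k=np.zeros_like(m); x0,y0,x1,y1=roi; k[y0:y1,x0:x1]=255; m&=k
    m=cv2.morphologyEx(m,cv2.MORPH_CLOSE,np.ones((3,3))); m=cv2.morphologyEx(m,cv2.MORPH_OPEN,np.ones((5,5)))
    out=[]
    for c in cv2.findContours(m,cv2.RETR_EXTERNAL,cv2.CHAIN_APPROX_NONE)[0]:
        if cv2.contourArea(c)<amin: continue
        P=onz(i,c.reshape(-1,2)+0.0,z)[:,:2]
        r=cv2.minAreaRect((P*1000).astype(np.float32)); b=cv2.boxPoints(r)
        (w,h)=r[1]; e=b[1]-b[0]; f=b[2]-b[1]; L=e if np.linalg.norm(e)>np.linalg.norm(f) else f
        if L[1]<0: L=-L
        yaw=np.degrees(np.arctan2(-L[0],L[1]))   # angle of lid y from world y
        out.append((np.round(r[0],1),sorted(np.round([w,h],1)),round(yaw,1),c.reshape(-1,2).mean(0).round()))
    return out
E
python3 - <<'E'
from h import *
rgb=cv2.cvtColor(cv2.imread('pics/top0.png'),cv2.COLOR_BGR2RGB); i=camera_info('top')
for l in lids(im=rgb,info=i,roi=(210,160,410,245)): print(l)
h=cv2.cvtColor(rgb,cv2.COLOR_RGB2HSV)
def rect(m,z,lab):
    m=cv2.morphologyEx(m,cv2.MORPH_CLOSE,np.ones((9,9))); m=cv2.morphologyEx(m,cv2.MORPH_OPEN,np.ones((7,7)))
    for c in cv2.findContours(m,cv2.RETR_EXTERNAL,cv2.CHAIN_APPROX_NONE)[0]:
        if cv2.contourArea(c)<3000: continue
        P=onz(i,c.reshape(-1,2),z)[:,:2]*1000; r=cv2.minAreaRect(P.astype(np.float32)); print(lab,np.round(r[0]),np.round(r[1]),r[2],np.round(cv2.boxPoints(r)).tolist())
sm=cv2.inRange(h,(0,0,150),(180,60,255)); k=np.zeros_like(sm);k[235:325,240:360]=255; rect(sm&k,.02,'slab')
tm=cv2.inRange(h,(0,60,0),(180,255,115)); k=np.zeros_like(tm);k[220:360,115:215]=255;k[215:350,405:495]=255; rect(tm&k,.026,'tray')
# pixel guesses
print('pin',onz(i,[[110+267/2.9,220+(481-285)/2.9]],.06)); print('post',onz(i,[[110+75/2.9,220+(443-285)/2.9]],.088))
s=camera_info('side'); print('side pin',onz(s,[[245+(572-340)/2.4,310+(311-285)/2.4]],.06),'post',onz(s,[[245+(517-340)/2.4,310+(468-285)/2.4]],.088))
for n,u in dict(mug=(143,183),stop=(190,175),jar=(425,175),bowl=(487,201),spoon=(384,285),tab=(235,287)).items(): print(n,onz(i,[u],.03)[0].round(3))
E
```

```text
(array([ 640.9, -147.8]), [np.float64(86.1), np.float64(139.2)], np.float32(7.2), array([369., 206.]))
(array([652.8, 144.9]), [np.float64(62.6), np.float64(94.0)], np.float32(6.3), array([248., 199.]))
(array([658.7,   0.9]), [np.float64(75.2), np.float64(117.6)], np.float32(-7.6), array([307., 198.]))
slab [457.  22.] [220. 150.] 85.73828887939453 [[374.0, -82.0], [524.0, -93.0], [540.0, 126.0], [390.0, 137.0]]
tray [433. 328.] [201. 271.] 86.41722106933594 [[292.0, 236.0], [562.0, 219.0], [575.0, 420.0], [304.0, 437.0]]
tray [ 472. -349.] [190. 309.] 86.42378234863281 [[312.0, -434.0], [620.0, -453.0], [632.0, -264.0], [324.0, -245.0]]
pin [[0.42888549 0.23940227 0.06      ]]
post [[0.4520695  0.38648232 0.088     ]]
side pin [[0.42706626 0.23642652 0.06      ]] post [[0.45585734 0.39304166 0.088     ]]
mug [0.684 0.403 0.03 ]
stop [0.706 0.289 0.03 ]
jar [ 0.719 -0.284  0.03 ]
bowl [ 0.657 -0.436  0.03 ]
spoon [ 0.447 -0.182  0.03 ]
tab [0.435 0.168 0.03 ]
```

```bash
python3 - <<'E'
from h import *
i=camera_info('top'); s=camera_info('side')
f=lambda u,v:(110+u/2.9,220+(v-285)/2.9)
g=lambda u,v:(245+(u-340)/2.4,310+(v-285)/2.4)
P=onz(i,[f(88,308),f(287,325),(197,347),(125,343)],.026)[:,:2]; print(P.round(3).tolist(),P.mean(0), np.linalg.norm(P-np.roll(P,-1,0),axis=1))
P=onz(s,[g(410,322),g(733,371),g(713,562),g(360,503)],.026)[:,:2]; print('side',P.round(3).tolist(),P.mean(0),np.linalg.norm(P-np.roll(P,-1,0),axis=1))
P=onz(i,[(417,226),(487,229),(486,341),(413,336)],.026)[:,:2]; print('plain top',P.round(3).tolist(),P.mean(0),np.linalg.norm(P-np.roll(P,-1,0),axis=1))
P=onz(s,[(303,128),(399,138),(395,176),(294,166)],.026)[:,:2]; print('plain side',P.round(3).tolist(),P.mean(0),np.linalg.norm(P-np.roll(P,-1,0),axis=1))
P=onz(i,[f(62,430),f(58,455)],.060);print('barend',P)
E
```

```text
[[0.573, 0.402], [0.562, 0.236], [0.294, 0.251], [0.299, 0.419]] [0.43224719 0.32694813] [0.16686194 0.26797637 0.16897559 0.27451148]
side [[0.561, 0.24], [0.292, 0.259], [0.307, 0.424], [0.573, 0.405]] [0.43335207 0.33195013] [0.26923185 0.1661381  0.2673153  0.16568043]
plain top [[0.591, -0.263], [0.588, -0.434], [0.319, -0.422], [0.329, -0.25]] [ 0.45669499 -0.34226826] [0.17137792 0.26893683 0.17290865 0.26285631]
plain side [[0.584, -0.419], [0.311, -0.404], [0.322, -0.241], [0.587, -0.251]] [ 0.45109196 -0.32881414] [0.2729745  0.16406928 0.26444012 0.1687904 ]
barend [[0.46601972 0.40598077 0.06      ]
 [0.44588561 0.40775171 0.06      ]]
```

Request:
move_arm:
  moves:
    - [[0,0,-1],[0,0,-10.7],1]
    - [[0,0,-1],[0,0,-10.7],1]
    - [[0,0,-1],[0,0,-10.7],1]
    - [[0,0,0],[0,0,-10.7],1]
    - [[0,0,0],[0,0,-10.7],1]

```text
clock: 0.72
position: [0.1563, -0.6051, 0.2858]
ee_rot: [0.827, 0.562, 0.0, -0.0]
ft_force: [0.2, -0.6, -0.8]
grip_width: 0.997
```

Request:
move_arm:
  moves:
    - [[0,0,0],[0,0,-10.7],1]
    - [[0,0,0],[0,0,-10.7],1]
    - [[1,1,0],[0,0,0],1]
    - [[1,1,0],[0,0,0],1]
    - [[1,1,0],[0,0,0],1]

```text
clock: 1.35
position: [0.2327, -0.53, 0.2855]
ee_rot: [0.711, 0.703, 0.0, -0.0]
ft_force: [1.2, -0.4, 0.8]
grip_width: 1.001
```

Request:
move_arm:
  moves:
    - [[1,1,0],[0,0,0],1]
    - [[1,1,0],[0,0,0],1]
    - [[1,1,0],[0,0,0],1]
    - [[1,1,0],[0,0,0],1]
    - [[1,1,0],[0,0,0],1]

```text
clock: 1.98
position: [0.3591, -0.4063, 0.2856]
ee_rot: [0.711, 0.703, -0.0, -0.0]
ft_force: [0.4, -0.7, -0.0]
grip_width: 1.002
```

Request:
move_arm:
  moves:
    - [[1,1,0],[0,0,0],1]
    - [[1,1,0],[0,0,0],1]
    - [[1,1,0],[0,0,0],1]
    - [[1,1,0],[0,0,0],1]
    - [[0,0,0],[0,0,0],1]

```text
clock: 2.6
position: [0.4613, -0.3055, 0.2856]
ee_rot: [0.709, 0.705, 0.001, -0.0]
ft_force: [-0.5, -0.6, 0.3]
grip_width: 1.0
```

Request:
move_arm:
  moves:
    - [[1,0,0],[0,0,0],1]
    - [[1,0,0],[0,0,0],1]
    - [[1,0,0],[0,0,0],1]
    - [[1,0,0],[0,0,0],1]
    - [[1,0,0],[0,0,0],1]

```text
clock: 3.22
position: [0.4608, -0.1816, 0.286]
ee_rot: [0.711, 0.703, -0.0, 0.0]
ft_force: [0.2, -0.6, -0.8]
grip_width: 1.0
```

Request:
move_arm:
  moves:
    - [[1,0,0],[0,0,0],1]
    - [[1,0,0],[0,0,0],1]
    - [[1,0,0],[0,0,0],1]
    - [[1,0,0],[0,0,0],1]
    - [[1,0,0],[0,0,0],1]

```text
clock: 3.85
position: [0.462, -0.0567, 0.2859]
ee_rot: [0.711, 0.703, -0.0, 0.0]
ft_force: [0.1, 0.1, 0.6]
grip_width: 0.999
```

Request:
move_arm:
  moves:
    - [[1,0,0],[0,0,0],1]
    - [[1,0,0],[0,0,0],1]
    - [[1,0,0],[0,0,0],1]
    - [[1,0,0],[0,0,0],1]
    - [[1,0,0],[0,0,0],1]

```text
clock: 4.47
position: [0.4631, 0.0682, 0.2859]
ee_rot: [0.711, 0.703, -0.0, 0.0]
ft_force: [-0.2, 0.6, -0.7]
grip_width: 1.0
```

Request:
move_arm:
  moves:
    - [[1,0,0],[0,0,0],1]
    - [[1,0,0],[0,0,0],1]
    - [[1,0,0],[0,0,0],1]
    - [[1,0,0],[0,0,0],1]
    - [[1,0,0],[0,0,0],1]

```text
clock: 5.1
position: [0.4643, 0.193, 0.286]
ee_rot: [0.711, 0.703, -0.0, 0.0]
ft_force: [-0.0, -0.1, 0.2]
grip_width: 1.003
```

Request:
move_arm:
  moves:
    - [[1,0,0],[0,0,0],1]
    - [[1,0,0],[0,0,0],1]
    - [[1,0,0],[0,0,0],1]
    - [[1,0,0],[0,0,0],1]
    - [[0,0,0],[0,0,0],1]

```text
clock: 5.72
position: [0.4644, 0.294, 0.2858]
ee_rot: [0.71, 0.705, 0.0, -0.001]
ft_force: [-0.1, 0.3, 0.4]
grip_width: 1.002
```

```bash
python3 - <<'E'
from h import *
o=get_obs(); i=camera_info('wrist'); im=camera('wrist'); save('pics/w1.png',im); print(o['position'],i)
print(R.from_quat(i['rotation']).as_matrix().round(3))
import json; json.dump({k:np.array(v).tolist() for k,v in i.items()},open('w1.json','w'))
E
```

```text
[0.4644492  0.2940167  0.28580229] {'fx': 386.68668969816696, 'fy': 386.68668969816696, 'cx': 321.4648514478977, 'cy': 238.420598567031, 'D': array([-0.08544348,  0.        ,  0.        ,  0.        ,  0.        ]), 'origin': array([0.46593914, 0.36432012, 0.44827254]), 'rotation': array([ 9.90046723e-01, -2.71911030e-03, -8.34550085e-04,  1.40710330e-01])}
[[ 1.    -0.005 -0.002]
 [-0.006 -0.96  -0.279]
 [-0.001  0.279 -0.96 ]]
```

View pics/w1.png

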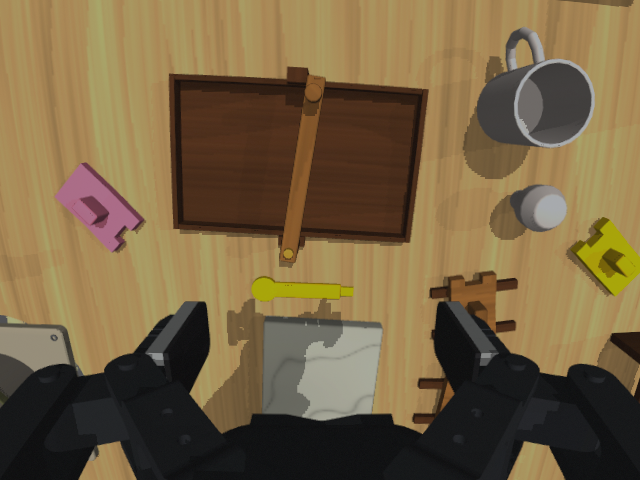

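```bash
python3 - <<'E'
from h import *
import json; i=json.load(open('w1.json'))
print(onz(i,[(314,88)],.088),onz(i,[(289,254)],.06),onz(i,[(313,96)],.060))
P=onz(i,[(170,74),(428,90),(409,243),(175,228)],.026)[:,:2]; print(P.round(3).tolist(),P.mean(0),np.linalg.norm(P-np.roll(P,-1,0),axis=1))
E
```

```text
[[0.45922252 0.39802521 0.088     ]] [[0.43049364 0.23469082 0.06      ]] [[0.45767463 0.39332254 0.06      ]]
[[0.308, 0.421], [0.577, 0.402], [0.565, 0.236], [0.298, 0.255]] [0.43691945 0.32848195] [0.26912688 0.16676    0.2682952  0.16605175]
```

Request:
move_arm:
  moves:
    - [[1,-0.06,0],[0,0,0],0.7]
    - [[1,-0.06,0],[0,0,0],0.7]
    - [[1,-0.06,0],[0,0,0],0.7]
    - [[1,-0.06,1],[0,0,0],0.7]
    - [[0,0,1],[0,0,0],0.7]

```text
clock: 6.4
position: [0.4603, 0.3928, 0.2353]
ee_rot: [0.71, 0.704, 0.0, -0.0]
ft_force: [0.4, 0.3, 0.3]
grip_width: 0.701
```

Request:
move_arm:
  moves:
    - [[0,0,1],[0,0,0],0.7]
    - [[0,0,1],[0,0,0],0.7]
    - [[0,0,1],[0,0,0],0.7]
    - [[0,0,1],[0,0,0],0.7]
    - [[0,0,0],[0,0,0],0.7]

```text
clock: 7.02
position: [0.4608, 0.3898, 0.1344]
ee_rot: [0.711, 0.703, -0.002, 0.0]
ft_force: [0.3, -0.5, 0.7]
grip_width: 0.698
```

```bash
python3 - <<'E'
from h import *
o=get_obs(); i=camera_info('wrist'); im=camera('wrist'); save('pics/w2.png',im); print(o['position'])
print(proj(i,[[.458,.396,.088],[.458,.396,.06]]))
E
```

```text
[0.46080755 0.38975623 0.13444023]
[[314.81693402 244.09087794]
 [315.63324081 231.03120303]]
```

View pics/w2.png

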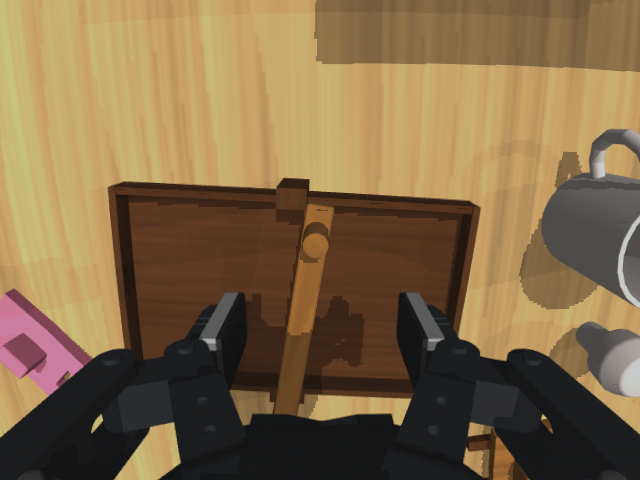

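Request:
move_arm:
  moves:
    - [[0.25,-0.1,1],[0,0,0],0.7]
    - [[0,0,1],[0,0,0],0.7]
    - [[0,0,0.7],[0,0,0],0.7]
    - [[0,0,0],[0,0,0],0]
    - [[0,0,0],[0,0,0],0]
  squeeze: 20

```text
clock: 7.7
position: [0.4591, 0.3984, 0.0696]
ee_rot: [0.711, 0.703, 0.001, 0.0]
ft_force: [0.1, 1.3, 0.1]
grip_width: 0.281
```

Request:
move_arm:
  moves:
    - [[0,0,0],[0,0,0],0]
    - [[0,0,0],[0,0,0],0]
    - [[0,0,0],[0,0,0],0]
    - [[0,0,0],[0,0,0],0]
    - [[0,0,0],[0,0,0],0]

```text
clock: 8.32
position: [0.4586, 0.3979, 0.0683]
ee_rot: [0.711, 0.703, -0.0, 0.0]
ft_force: [0.6, 0.4, -0.0]
grip_width: 0.001
```

```bash
python3 - <<'E'
from h import *
im=camera('wrist'); s=camera('side')
a=im[120:400,150:500]; b=cv2.resize(s[300:440,235:435],None,fx=2,fy=2,interpolation=cv2.INTER_CUBIC)
c=np.zeros((280,750,3),np.uint8); c[:,:350]=a; c[:,350:]=b; save('pics/w3.png',c)
E
```

```text
(no output)
```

View pics/w3.png

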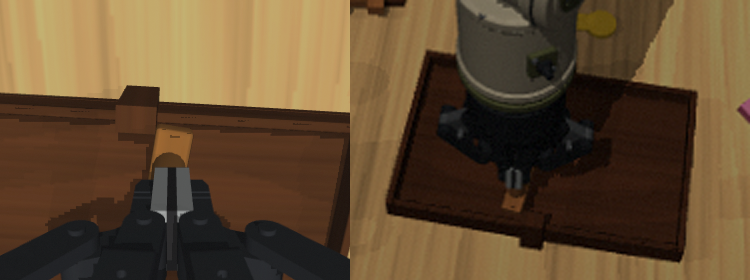

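```bash
python3 - <<'E'
from h import *
i=camera_info('wrist'); o=get_obs(); p=o['position']; print(p)
print(proj(i,[p,p+[0,.011,0],p+[0,-.011,0],p+[0,0,.019],[.458,.396,.088],[.458,.396,.06],[.458,.404,.06]])-[150,120])
print(onz(i,[(168+150,152+120)],.088),onz(i,[(168+150,152+120)],.06))
s=camera_info('side'); print(proj(s,[p,[.458,.396,.088],[.458,.396,.06],[.46,.41,.06]])*2-[470-350,600])
E
```

```text
[0.45861825 0.39790697 0.06834444]
[[169.36146314 167.33881494]
 [169.09435815 144.60339082]
 [169.61992687 189.20955126]
 [169.115235   185.95487733]
 [167.64261146 190.91751982]
 [168.20128844 164.03631032]
 [168.00200788 148.31353385]]
[[0.45834881 0.4130007  0.088     ]] [[0.45797704 0.40214336 0.06      ]]
[[513.58866016 187.385862  ]
 [514.66340684 175.36835432]
 [514.46311386 189.65117282]
 [510.50652226 204.0452243 ]]
```

```bash
python3 - <<'E'
from h import *
a=cv2.imread('pics/w3.png')[80:240,100:250]; b=cv2.imread('pics/w3.png')[100:240,440:590]
c=np.zeros((600,800,3),np.uint8); a=cv2.resize(a,(400,427)); b=cv2.resize(b,(400,373)); c[:427,:400]=a; c[:373,400:]=b
cv2.imwrite('pics/w4.png',np.clip(c*1.5,0,255).astype(np.uint8))
E
```

```text
(no output)
```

View pics/w4.png

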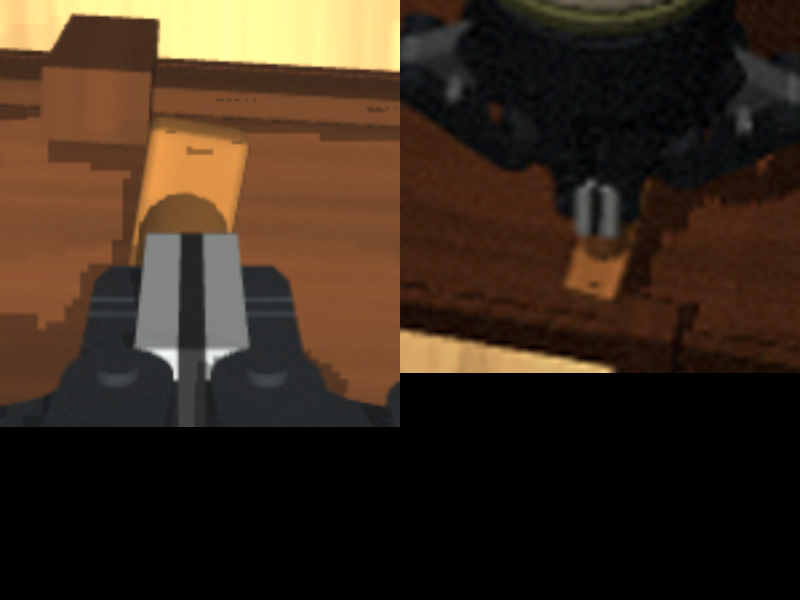

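Request:
move_arm:
  moves:
    - [[0,0,0.12],[0,0,0],0]
    - [[0,0,0],[0,0,0],0]

```text
clock: 8.68
position: [0.4599, 0.398, 0.0673]
ee_rot: [0.711, 0.703, 0.001, 0.001]
ft_force: [-0.8, -5.6, 16.0]
grip_width: -0.002
```

```bash
python3 - <<'E'
from h import *
i=camera_info('wrist'); im=camera('wrist'); o=get_obs(); print(o['position'],o['ft_force'],o['grip_width'])
save('pics/w5.png',im)
# finger tip row: grey edge column profile near u=305
g=cv2.cvtColor(im,cv2.COLOR_RGB2GRAY); print(g[255:320:3,308], g[255:320:3,330])
E
```

```text
[0.45994281 0.39795196 0.0673071 ] [-0.46091859 -6.27282076 17.43268426] 0.0038718549822768164
[107 112 114 114 113 114 112 104  50  51  53  88  89  88  88  88  88  89
  89  88  88  87] [105 108 108 108 107 107 107 107  63  61  62  88  88  88  89  88  88  88
  88  88  88  88]
```

Request:
move_arm:
  moves:
    - [[-0.1,-0.05,-1],[0,0,0],0.6]
    - [[0,0,-0.2],[0,0,0],0.6]
    - [[0,0,0],[0,0,0],0.6]
    - [[0,0,0],[0,0,0],0.6]
    - [[0,0,0.5],[0,0,0],0.6]

```text
clock: 9.35
position: [0.4575, 0.3957, 0.0826]
ee_rot: [0.711, 0.703, 0.0, 0.0]
ft_force: [0.4, -0.2, 0.6]
grip_width: 0.594
```

Request:
move_arm:
  moves:
    - [[0,0,0.7],[0,0,0],0.6]
    - [[0,0,0.7],[0,0,0],0.6]
    - [[0,0,0],[0,0,0],0.6]
    - [[0,0,0],[0,0,0],0]
    - [[0,0,0],[0,0,0],0]

```text
clock: 9.98
position: [0.4576, 0.3958, 0.0485]
ee_rot: [0.711, 0.703, 0.0, 0.0]
ft_force: [0.3, 0.4, 0.9]
grip_width: 0.183
```

Request:
move_arm:
  moves:
    - [[0,0,0],[0,0,0],0]
    - [[0,0,0],[0,0,0],0]
    - [[0,0,0],[0,0,0],0]

```text
clock: 10.35
position: [0.4576, 0.3958, 0.0484]
ee_rot: [0.711, 0.703, 0.001, 0.0]
ft_force: [-0.8, -0.3, 5.1]
grip_width: 0.173
```

Request:
move_arm:
  moves:
    - [[-0.22,0.87,-0.06],[0,0,0],0]
    - [[-0.33,0.83,0],[0,0,0],0]
    - [[-0.45,0.77,0],[0,0,0],0]
    - [[-0.55,0.7,0],[0,0,0],0]
    - [[-0.64,0.62,0],[0,0,0],0]

```text
clock: 10.98
position: [0.5527, 0.3384, 0.0491]
ee_rot: [0.711, 0.703, -0.0, -0.0]
ft_force: [-1.8, 0.9, -1.9]
grip_width: 0.176
```

Request:
move_arm:
  moves:
    - [[-0.72,0.52,0],[0,0,0],0]
    - [[-0.79,0.42,0],[0,0,0],0]
    - [[-0.84,0.31,0],[0,0,0],0]
    - [[-0.87,0.19,0],[0,0,0],0]
    - [[-0.7,0.06,0],[0,0,0],0]

```text
clock: 11.6
position: [0.5886, 0.2403, 0.0496]
ee_rot: [0.711, 0.703, 0.001, -0.0]
ft_force: [0.9, 22.0, -7.0]
grip_width: 0.176
```

Request:
move_arm:
  moves:
    - [[0,0,0],[0,0,0],0]
    - [[0,0,0],[0,0,0],0]
    - [[0,0,0],[0,0,0],0]

```text
clock: 11.98
position: [0.5884, 0.241, 0.0495]
ee_rot: [0.711, 0.703, 0.0, 0.0]
ft_force: [2.3, 0.2, -3.1]
grip_width: 0.175
```

Request:
move_arm:
  moves:
    - [[0,0,0],[0,0,0],0.4]
    - [[0,0,0],[0,0,0],0.5]
    - [[0,0,-1],[0,0,0],0.6]
    - [[0,0,-1],[0,0,0],0.6]
    - [[0,0,-1],[0,0,0],0.6]

```text
clock: 12.6
position: [0.5877, 0.2415, 0.1254]
ee_rot: [0.711, 0.704, -0.0, -0.0]
ft_force: [0.3, 0.7, 0.0]
grip_width: 0.601
```

Request:
move_arm:
  moves:
    - [[-1,0.13,-1],[0,0,0],0.6]
    - [[-1,0.13,-1],[0,0,0],0.6]
    - [[-1,0.13,-1],[0,0,0],0.6]
    - [[-1,0.13,0],[0,0,0],0.6]
    - [[-1,0.13,0],[0,0,0],0.6]

```text
clock: 13.22
position: [0.6029, 0.1156, 0.2]
ee_rot: [0.711, 0.703, 0.0, 0.0]
ft_force: [-0.4, -0.4, -0.3]
grip_width: 0.6
```

Request:
move_arm:
  moves:
    - [[-1,0.13,0],[0,0,0],0.6]
    - [[-1,0.13,0],[0,0,0],0.6]
    - [[-1,0.13,0],[0,0,0],0.6]
    - [[-1,0.13,0],[0,0,0],0.6]
    - [[-1,0.13,0],[0,0,0],0.6]

```text
clock: 13.85
position: [0.6178, -0.0096, 0.1996]
ee_rot: [0.711, 0.703, 0.0, 0.0]
ft_force: [0.5, -0.1, 0.4]
grip_width: 0.598
```

Request:
move_arm:
  moves:
    - [[-1,0.13,0],[0,0,0],0.6]
    - [[-1,0.13,0],[0,0,0],0.6]
    - [[-1,0.13,0],[0,0,0],0.6]
    - [[-1,0.13,0],[0,0,0],0.6]
    - [[-1,0.13,0],[0,0,0],0.6]

```text
clock: 14.48
position: [0.6327, -0.1347, 0.1996]
ee_rot: [0.711, 0.704, 0.0, 0.0]
ft_force: [-0.4, 0.5, 0.3]
grip_width: 0.601
```

Request:
move_arm:
  moves:
    - [[-0.5,0,0],[0,0,0],0.6]
    - [[0,0,0],[0,0,0],0.6]

```text
clock: 14.72
position: [0.6324, -0.1471, 0.1994]
ee_rot: [0.711, 0.703, -0.0, -0.0]
ft_force: [-0.5, 0.3, 0.2]
grip_width: 0.604
```

```bash
cat >> h.py <<'E'
def wsnap(n):
    import json
    i=camera_info('wrist'); o=get_obs(); im=camera('wrist'); save(f'pics/{n}.png',im)
    json.dump({k:np.array(v).tolist() for k,v in i.items()},open(n+'.json','w')); return im,i,o
E
python3 - <<'E'
from h import *
im,i,o=wsnap('w6'); print(o['position'],o['ft_force'])
for l in lids(im=im,info=i,amin=2000): print(l)
save('pics/t6.png',camera('top'))
E
```

```text
[ 0.6324112  -0.14708675  0.199353  ] [-0.46446833  0.3364545   0.19552365]
(array([ 640.4, -150.5]), [np.float64(83.1), np.float64(137.6)], np.float32(7.5), array([329., 203.]))
(array([647.3, -16.2]), [np.float64(85.3), np.float64(91.6)], np.float32(86.6), array([335.,  57.]))
```

View pics/w6.png

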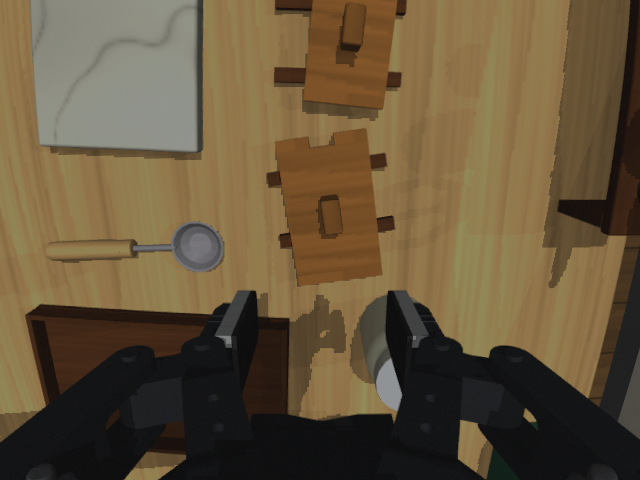

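Request:
move_arm:
  moves:
    - [[-0.12,0.3,1],[0,0,0],0.5]
    - [[0,0,1],[0,0,-8.1],0.5]
    - [[0,0,1],[0,0,0],0.5]
    - [[0,0,1],[0,0,0],0.5]
    - [[0,0,1],[0,0,0],0.5]

```text
clock: 15.45
position: [0.6397, -0.1488, 0.0722]
ee_rot: [0.659, 0.752, -0.0, -0.001]
ft_force: [0.3, -0.3, 0.8]
grip_width: 0.501
```

Request:
move_arm:
  moves:
    - [[0,0,1],[0,0,0],0.5]
    - [[0,0,1],[0,0,0],0.5]
    - [[0,0,0.6],[0,0,0],0.5]
    - [[0,0,0],[0,0,0],0.5]
    - [[0,0,0],[0,0,0],0.5]

```text
clock: 16.08
position: [0.6406, -0.1496, 0.0102]
ee_rot: [0.659, 0.752, 0.0, 0.0]
ft_force: [0.7, 0.6, 1.0]
grip_width: 0.5
```

Request:
move_arm:
  moves:
    - [[0,0,0],[0,0,0],0]
    - [[0,0,0],[0,0,0],0]
    - [[0,0,0],[0,0,0],0]
    - [[0,0,0],[0,0,0],0]
  squeeze: 50

```text
clock: 16.58
position: [0.6407, -0.1499, 0.0105]
ee_rot: [0.659, 0.752, 0.0, 0.001]
ft_force: [-0.7, 0.7, 6.4]
grip_width: 0.172
```

Request:
move_arm:
  moves:
    - [[0,0,-1],[0,0,0],0]
    - [[0,0,-1],[0,0,0],0]
    - [[0,0,-1],[0,0,5.85],0]
    - [[0,0,-1],[0,0,5.85],0]
    - [[0,0,0],[0,0,0],0]

```text
clock: 17.2
position: [0.6411, -0.1498, 0.1113]
ee_rot: [0.733, 0.681, 0.001, 0.001]
ft_force: [-0.2, 0.3, -1.1]
grip_width: 0.17
```

Request:
move_arm:
  moves:
    - [[0.79,-0.98,0],[0,0,0],0]
    - [[0.79,-0.98,0],[0,0,0],0]
    - [[0.79,-0.98,0],[0,0,0],0]
    - [[0.79,-0.98,0],[0,0,0],0]
    - [[0.79,-0.98,0],[0,0,0],0]

```text
clock: 17.82
position: [0.5235, -0.0418, 0.1081]
ee_rot: [0.732, 0.681, -0.001, -0.001]
ft_force: [1.2, -0.3, 0.1]
grip_width: 0.172
```

Request:
move_arm:
  moves:
    - [[0.79,-0.98,0],[0,0,0],0]
    - [[0.79,-0.98,0],[0,0,0],0]
    - [[0.79,-0.98,0],[0,0,0],0]
    - [[0,0,0],[0,0,0],0]
    - [[0,0,0],[0,0,0],0]

```text
clock: 18.45
position: [0.4562, 0.0214, 0.109]
ee_rot: [0.732, 0.681, -0.0, 0.0]
ft_force: [-0.1, -0.4, -1.7]
grip_width: 0.169
```

```bash
python3 - <<'E'
from h import *
im,i,o=wsnap('w7'); print(o['position'],o['ft_force'],o['grip_width'],R.from_quat(o['ee_rot']).as_matrix()[:,0])
for l in lids(im=im,info=i,amin=2000,z=.12): print(l)
t=camera('top');save('pics/t7.png',t)
for l in lids(im=t,info=camera_info('top'),roi=(210,160,410,245)): print(l)
E
```

```text
[0.45616493 0.02140014 0.108963  ] [-0.12577694 -0.44986637 -1.65526762] 0.16934691462828594 [ 7.29945593e-02  9.97332232e-01 -4.62118811e-04]
(array([582.7,  36.6]), [np.float64(44.9), np.float64(71.7)], np.float32(-6.4), array([603., 244.]))
(array([458.8,  45.5]), [np.float64(78.7), np.float64(86.9)], np.float32(-4.1), array([323., 228.]))
(array([574.3, 113.6]), [np.float64(27.2), np.float64(41.8)], np.float32(6.0), array([602.,  56.]))
(array([651.4, 144.8]), [np.float64(60.5), np.float64(94.1)], np.float32(6.1), array([248., 199.]))
(array([658.1,   1.3]), [np.float64(72.4), np.float64(117.6)], np.float32(-6.6), array([308., 198.]))
```

View pics/w7.png

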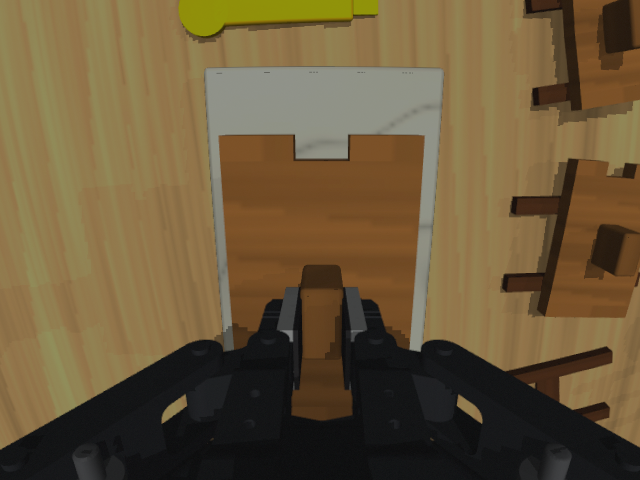

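Request:
move_arm:
  moves:
    - [[0,0,1],[0,0,0],0]
    - [[0,0,1],[0,0,0],0]
    - [[0,0,1],[0,0,0],0]
    - [[0,0,0.3],[0,0,0],0]
    - [[0,0,0],[0,0,0],0]

```text
clock: 19.18
position: [0.4563, 0.0222, 0.0269]
ee_rot: [0.733, 0.681, 0.0, -0.0]
ft_force: [-0.0, 0.1, 0.1]
grip_width: 0.173
```

Request:
move_arm:
  moves:
    - [[0,0,0.15],[0,0,0],0]
    - [[0,0,0],[0,0,0],0]

```text
clock: 19.42
position: [0.4565, 0.022, 0.0235]
ee_rot: [0.733, 0.681, 0.0, 0.0]
ft_force: [-0.5, -0.4, -1.7]
grip_width: 0.172
```

Request:
move_arm:
  moves:
    - [[0,0,0],[0,0,0],0.4]
    - [[0,0,0],[0,0,0],0.4]
    - [[0,0,-1],[0,0,0],0.4]
    - [[0,0,-1],[0,0,0],0.4]
    - [[0.84,0,0],[0,0,0],0]

```text
clock: 20.05
position: [0.4591, 0.042, 0.0749]
ee_rot: [0.734, 0.68, 0.001, 0.002]
ft_force: [0.0, -0.1, 0.2]
grip_width: 0.197
```

Request:
move_arm:
  moves:
    - [[0.84,0,0],[0,0,0],0]
    - [[0,0,1],[0,0,0],0]
    - [[0,0,1],[0,0,0],0]
    - [[0,0,0.15],[0,0,0],0]
    - [[0,0,0],[0,0,0],0]

```text
clock: 20.68
position: [0.4595, 0.0642, 0.0199]
ee_rot: [0.733, 0.681, 0.0, 0.0]
ft_force: [0.8, 0.2, -0.3]
grip_width: -0.003
```

Request:
move_arm:
  moves:
    - [[0,0,0.12],[0,0,0],0]
    - [[0,0,0],[0,0,0],0]

```text
clock: 20.92
position: [0.4596, 0.0639, 0.0168]
ee_rot: [0.733, 0.68, 0.0, 0.0]
ft_force: [-0.5, 0.1, -0.7]
grip_width: 0.003
```

Request:
move_arm:
  moves:
    - [[0,0,0.12],[0,0,0],0]
    - [[0,0,0],[0,0,0],0]

```text
clock: 21.18
position: [0.4592, 0.064, 0.0133]
ee_rot: [0.733, 0.681, -0.0, -0.0]
ft_force: [0.3, 0.2, -0.1]
grip_width: 0.003
```

Request:
move_arm:
  moves:
    - [[0,0,0.1],[0,0,0],0]
    - [[0,0,0],[0,0,0],0]

```text
clock: 21.42
position: [0.4595, 0.0641, 0.0117]
ee_rot: [0.733, 0.681, -0.0, 0.0]
ft_force: [-5.9, -1.5, 17.0]
grip_width: 0.002
```

Request:
move_arm:
  moves:
    - [[0,0,0.1],[0,0,0],0]
    - [[0,0,0],[0,0,0],0]

```text
clock: 21.68
position: [0.4597, 0.064, 0.0114]
ee_rot: [0.733, 0.681, -0.001, 0.001]
ft_force: [-22.7, -5.6, 60.4]
grip_width: 0.001
```

Request:
move_arm:
  moves:
    - [[0,0,-1],[0,0,0],0]
    - [[0,0,-1],[0,0,0],0]
    - [[-0.84,0,-1],[0,0,0],0]
    - [[-0.84,0,-1],[0,0,0],0]
    - [[0,0,0],[0,0,0],0]

```text
clock: 22.3
position: [0.4572, 0.0206, 0.1096]
ee_rot: [0.734, 0.68, 0.0, 0.001]
ft_force: [0.9, -0.4, -0.4]
grip_width: 0.0
```

```bash
python3 - <<'E'
from h import *
im,i,o=wsnap('LA'); print(o['position'],o['ft_force'])
save('pics/LA_side.png',camera('side')); save('pics/LA_top.png',camera('top'))
for l in lids(im=im,info=i,amin=2000,z=.032): print(l)
E
```

```text
[0.45720491 0.02057773 0.10963738] [ 0.87239665 -0.41815733 -0.38250938]
(array([653.6,   4.8]), [np.float64(72.3), np.float64(112.2)], np.float32(-6.5), array([602., 242.]))
(array([457.2,  21.7]), [np.float64(79.5), np.float64(134.9)], np.float32(-4.3), array([321., 224.]))
(array([641. , 126.2]), [np.float64(45.2), np.float64(64.6)], np.float32(6.7), array([600.,  56.]))
```

Request:
move_arm:
  moves:
    - [[-0.84,0,0],[0,0,0],0]
    - [[-0.84,0,1],[0,0,0],0]
    - [[0,0,1],[0,0,0],0]
    - [[0,0,1],[0,0,0],0]
    - [[0,0,0.5],[0,0,0],0]

```text
clock: 23.08
position: [0.4519, -0.0186, 0.0191]
ee_rot: [0.732, 0.681, -0.001, -0.001]
ft_force: [0.4, -0.4, -0.4]
grip_width: -0.001
```

Request:
move_arm:
  moves:
    - [[0,0,0.16],[0,0,0],0]
    - [[0,0,0],[0,0,0],0]

```text
clock: 23.32
position: [0.4533, -0.0194, 0.0172]
ee_rot: [0.732, 0.681, 0.0, 0.0]
ft_force: [0.1, 0.3, -0.3]
grip_width: 0.003
```

Request:
move_arm:
  moves:
    - [[0,0,0.06],[0,0,0],0]
    - [[0,0,0],[0,0,0],0]

```text
clock: 23.58
position: [0.4534, -0.0199, 0.0158]
ee_rot: [0.733, 0.681, 0.0, 0.0]
ft_force: [0.2, -0.2, 0.1]
grip_width: 0.002
```

Request:
move_arm:
  moves:
    - [[0,0,0.1],[0,0,0],0]
    - [[0,0,0],[0,0,0],0]

```text
clock: 23.82
position: [0.453, -0.0198, 0.0128]
ee_rot: [0.733, 0.681, -0.0, 0.0]
ft_force: [-0.6, -0.6, -0.1]
grip_width: 0.001
```

Request:
move_arm:
  moves:
    - [[0,0,0.08],[0,0,0],0]
    - [[0,0,0],[0,0,0],0]

```text
clock: 24.08
position: [0.4533, -0.0198, 0.0117]
ee_rot: [0.733, 0.681, -0.0, 0.0]
ft_force: [-6.3, -0.8, 16.7]
grip_width: 0.001
```

Request:
move_arm:
  moves:
    - [[0,0,0.05],[0,0,0],0]
    - [[0,0,0],[0,0,0],0]

```text
clock: 24.32
position: [0.4534, -0.0198, 0.0115]
ee_rot: [0.733, 0.681, -0.001, 0.001]
ft_force: [-13.7, -0.3, 39.3]
grip_width: -0.001
```

Request:
move_arm:
  moves:
    - [[0,0,-0.95],[0,0,0],0]
    - [[0,0,-1],[0,0,0],0]
    - [[0.84,0,-1],[0,0,0],0]
    - [[0.84,0,-1],[0,0,0],0]
    - [[0,0,0],[0,0,0],0]

```text
clock: 24.95
position: [0.4573, 0.0235, 0.1099]
ee_rot: [0.732, 0.681, 0.001, 0.001]
ft_force: [0.2, -0.4, -0.8]
grip_width: -0.0
```

```bash
cat >> h.py <<'E'
def shift(a,b,box):
    x0,y0,x1,y1=box; f=lambda p:cv2.GaussianBlur(cv2.cvtColor(cv2.imread(p)[y0:y1,x0:x1],cv2.COLOR_BGR2GRAY),(3,3),0).astype(float)
    A,B=f(a),f(b); return cv2.phaseCorrelate(A,B,cv2.createHanningWindow(A.shape[::-1],cv2.CV_64F)),np.abs(A-B).mean(),np.abs(A-B).max()
def after(n):
    """second snapshot + comparison with the first"""
    im,i,o=wsnap(n+'B'); print(o['position'],o['ft_force'])
    save(f'pics/{n}B_side.png',camera('side')); save(f'pics/{n}B_top.png',camera('top'))
    for l in lids(im=im,info=i,amin=2000,z=.032): print(l)
    print('wrist notched end',shift(f'pics/{n}A.png',f'pics/{n}B.png',(200,60,440,260)))
    print('wrist slab ref',shift(f'pics/{n}A.png',f'pics/{n}B.png',(20,20,200,300)))
    s=proj(camera_info('side'),[[.457,.022,.03]])[0].astype(int); print('side',shift(f'pics/{n}A_side.png',f'pics/{n}B_side.png',(s[0]-50,s[1]-40,s[0]+50,s[1]+40)))
    c=np.hstack([cv2.imread(f'pics/{n}{k}.png')[60:400,160:480] for k in 'AB']); cv2.imwrite(f'pics/{n}AB.png',c)
E
python3 -c "
from h import *
after('L')"
```

```text
[0.45734071 0.02354135 0.10990317] [ 0.20824732 -0.36822388 -0.80267228]
(array([653.1,   5.2]), [np.float64(71.5), np.float64(112.9)], np.float32(-6.3), array([602., 247.]))
(array([457.3,  22.1]), [np.float64(79.4), np.float64(134.3)], np.float32(-4.2), array([321., 228.]))
(array([640.7, 128.3]), [np.float64(45.6), np.float64(67.8)], np.float32(5.8), array([601.,  56.]))
wrist notched end (((0.41819259725340885, 4.856453940480861), 0.9721641477753634), np.float64(1.339114087805165), np.float64(57.23506224941718))
wrist slab ref (((0.778899498888137, 2.24783967270119), 0.7672692684730521), np.float64(0.6471230158730159), np.float64(60.0))
side (((-0.017120776047647723, 0.08571383810824074), 0.8131302079085542), np.float64(0.23079414324086805), np.float64(9.2368890188216))
```

```bash
python3 - <<'E'
import cv2,numpy as np
from h import *
print(proj(camera_info('side'),[[.457,.022,.03]]))
c=np.hstack([cv2.resize(cv2.imread(f'pics/L{k}_side.png')[200:305,280:390],None,fx=3.6,fy=3.6,interpolation=cv2.INTER_CUBIC) for k in 'AB'])
cv2.imwrite('pics/LABs.png',c)
E
```

```text
[[334.91563924 246.98563544]]
```

View pics/LABs.png

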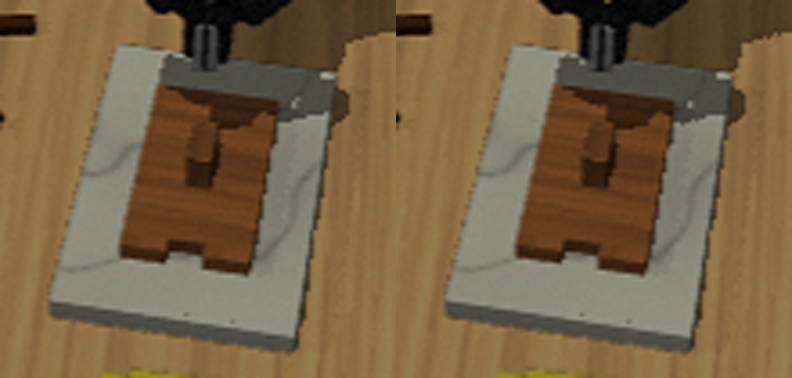

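```bash
python3 - <<'E'
from h import *
s=camera_info('side')
th=np.radians(-4.2); c=np.array([.4573,.0219]); Y=np.array([-np.sin(th),np.cos(th)]); X=np.array([np.cos(th),np.sin(th)])
for z in (.032,.039):
  for sy in (1,-1):
    print(z,sy,((proj(s,[[*(c+sx*.04*X+sy*.068*Y),z] for sx in(1,-1)])-[280,200])*3.6).round(0).tolist())
print('block top',((proj(s,[[*(c+sx*.008*X+sy*.015*Y),.058] for sx in(1,-1) for sy in (1,-1)])-[280,200])*3.6).round(0).tolist())
E
```

```text
0.032 1 [[114.0, 241.0], [246.0, 260.0]]
0.032 -1 [[153.0, 81.0], [275.0, 97.0]]
0.039 1 [[114.0, 234.0], [246.0, 253.0]]
0.039 -1 [[153.0, 74.0], [275.0, 90.0]]
block top [[182.0, 155.0], [190.0, 120.0], [208.0, 159.0], [215.0, 123.0]]
```

Request:
move_arm:
  moves:
    - [[-0.06,0,0],[0,0,0],0.4]
    - [[0,0,1],[0,0,0],0.4]
    - [[0,0,1],[0,0,0],0.4]
    - [[0,0,1],[0,0,0],0.4]
    - [[0,0,0.4],[0,0,0],0.4]

```text
clock: 25.72
position: [0.4549, 0.0203, 0.0218]
ee_rot: [0.733, 0.681, -0.001, -0.001]
ft_force: [0.4, 0.0, -0.0]
grip_width: 0.399
```

Request:
move_arm:
  moves:
    - [[0,0,0],[0,0,0],0]
    - [[0,0,0],[0,0,0],0]
    - [[0,0,0],[0,0,0],0]
    - [[0,0,0],[0,0,0],0]

```text
clock: 26.22
position: [0.4563, 0.0205, 0.0238]
ee_rot: [0.733, 0.681, 0.0, 0.0]
ft_force: [0.5, -1.1, -0.6]
grip_width: 0.175
```

Request:
move_arm:
  moves:
    - [[0,0,-1],[0,0,0],0]
    - [[0,0,-1],[0,0,0],0]
    - [[0,0,-1],[0,0,0],0]
    - [[0,0,-1],[0,0,0],0]
    - [[0,0,0],[0,0,0],0]

```text
clock: 26.85
position: [0.4572, 0.0205, 0.1249]
ee_rot: [0.733, 0.681, 0.001, 0.002]
ft_force: [-0.3, 0.5, -1.9]
grip_width: 0.168
```

Request:
move_arm:
  moves:
    - [[0.94,-0.4,0],[0,0,0],0]
    - [[0.94,-0.4,0],[0,0,0],0]
    - [[0.94,-0.4,0],[0,0,0],0]
    - [[0.94,-0.4,0],[0,0,0],0]
    - [[0.94,-0.4,0],[0,0,0],0]

```text
clock: 27.48
position: [0.414, 0.142, 0.1226]
ee_rot: [0.733, 0.681, -0.0, -0.0]
ft_force: [0.4, 0.0, -1.0]
grip_width: 0.167
```

Request:
move_arm:
  moves:
    - [[0.94,-0.4,0],[0,0,0],0]
    - [[0.94,-0.4,0],[0,0,0],0]
    - [[0.94,-0.4,0],[0,0,0],0]
    - [[0.94,-0.4,0],[0,0,0],0]
    - [[0.94,-0.4,0],[0,0,0],0]

```text
clock: 28.1
position: [0.373, 0.2627, 0.1225]
ee_rot: [0.733, 0.681, -0.0, -0.0]
ft_force: [-0.1, -0.7, -2.3]
grip_width: 0.171
```

Request:
move_arm:
  moves:
    - [[0.94,-0.4,0],[0,0,0],0]
    - [[0.94,-0.4,0],[0,0,0],0]
    - [[0.9,-0.4,0],[0,0,0],0]
    - [[0,0,0],[0,0,0],0]
    - [[0,0,0],[0,0,0],0]

```text
clock: 28.72
position: [0.3487, 0.3331, 0.1227]
ee_rot: [0.733, 0.681, -0.001, 0.0]
ft_force: [0.3, -0.7, -0.6]
grip_width: 0.17
```

```bash
python3 - <<'E'
from h import *
im,i,o=wsnap('w8'); print(o['position'],o['ft_force'],o['grip_width'])
E
```

```text
[0.3487435  0.33312832 0.12269894] [ 0.25045282 -0.69152864 -0.57179814] 0.17022489293623097
```

View pics/w8.png

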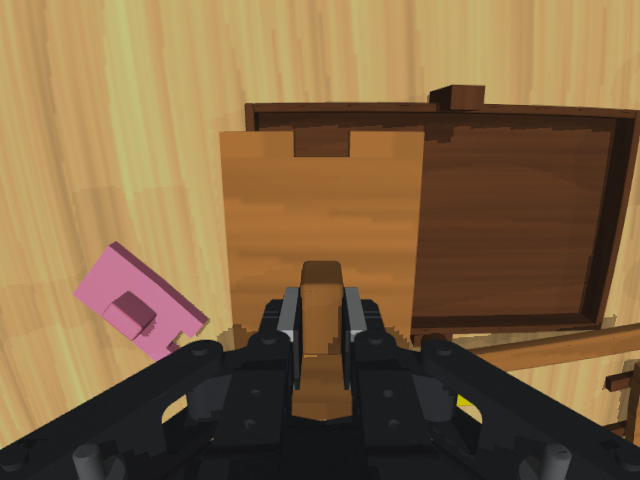

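```bash
python3 - <<'E'
from h import *
import json; i=json.load(open('w8.json'))
P=onz(i,[(246,103),(638,112),(602,328)],.026)[:,:2]; print(P, (P[0]+P[2])/2, np.linalg.norm(P[1]-P[0]),np.linalg.norm(P[2]-P[1]))
z=.1227-.0238+.032
L=onz(i,[(220,132),(424,131)],z)[:,:2]; print(L)
for c in ([.435,.329],(P[0]+P[2])/2):
  th=np.radians(-3.9); A=np.array([[np.cos(th),np.sin(th)],[-np.sin(th),np.cos(th)]]); print('lid in tray',(L-c)@A.T)
E
```

```text
[[0.30754446 0.42183272]
 [0.57227389 0.4025574 ]
 [0.56655631 0.23800507]] [0.43705038 0.3299189 ] 0.26543023296469576 0.1646516248663745
[[0.31532108 0.40450018]
 [0.39447653 0.39916776]]
lid in tray [[-0.12453694  0.06718535]
 [-0.04520211  0.06724906]]
lid in tray [[-0.12652007  0.06612912]
 [-0.04718524  0.06619283]]
```

Request:
move_arm:
  moves:
    - [[0,0.08,1],[0,0,0],0]
    - [[0,0,1],[0,0,0],0]
    - [[0,0,1],[0,0,0],0]
    - [[0,0,1],[0,0,0],0]
    - [[0,0,0.4],[0,0,0],0]

```text
clock: 29.4
position: [0.3507, 0.3323, 0.0121]
ee_rot: [0.733, 0.68, -0.001, 0.0]
ft_force: [-0.3, 0.4, -1.8]
grip_width: 0.17
```

Request:
move_arm:
  moves:
    - [[0,0,0.05],[0,0,0],0]
    - [[0,0,0],[0,0,0],0]

```text
clock: 29.65
position: [0.3513, 0.334, 0.0129]
ee_rot: [0.733, 0.68, 0.001, 0.0]
ft_force: [0.7, 0.7, -1.7]
grip_width: 0.171
```

Request:
move_arm:
  moves:
    - [[0,0,0.08],[0,0,0],0]
    - [[0,0,0],[0,0,0],0]
    - [[0,0,0],[0,0,0],0.4]
    - [[0,0,0],[0,0,0],0.5]
    - [[0,0,-1],[0,0,0],0.5]

```text
clock: 30.28
position: [0.3499, 0.3331, 0.0344]
ee_rot: [0.733, 0.681, -0.001, -0.0]
ft_force: [0.8, -0.5, -0.1]
grip_width: 0.5
```

Request:
move_arm:
  moves:
    - [[0,0,-1],[0,0,0],0.5]
    - [[0,0,-1],[0,0,0],0.5]
    - [[0,0,-1],[0,0,0],0.5]
    - [[0,0,-1],[0,0,0],0.5]
    - [[-0.88,0.95,-1],[0,0,0],0.5]

```text
clock: 30.9
position: [0.3716, 0.3115, 0.1612]
ee_rot: [0.731, 0.682, 0.0, -0.0]
ft_force: [1.5, -0.2, 0.9]
grip_width: 0.5
```

Request:
move_arm:
  moves:
    - [[-0.88,0.95,-1],[0,0,0],0.5]
    - [[-0.88,0.95,0],[0,0,0],0.5]
    - [[-0.88,0.95,0],[0,0,0],0.5]
    - [[-0.88,0.95,0],[0,0,0],0.5]
    - [[-0.88,0.95,0],[0,0,0],0.5]

```text
clock: 31.52
position: [0.4839, 0.1908, 0.1853]
ee_rot: [0.733, 0.681, 0.0, 0.0]
ft_force: [-0.2, 0.2, 0.2]
grip_width: 0.502
```

Request:
move_arm:
  moves:
    - [[-0.88,0.95,0],[0,0,0],0.5]
    - [[-0.88,0.95,0],[0,0,0],0.5]
    - [[-0.88,0.95,0],[0,0,0],0.5]
    - [[-0.88,0.95,0],[0,0,0],0.5]
    - [[-0.88,0.95,0],[0,0,0],0.5]

```text
clock: 32.15
position: [0.5942, 0.0724, 0.1852]
ee_rot: [0.733, 0.681, 0.0, 0.0]
ft_force: [0.1, 0.7, 0.5]
grip_width: 0.497
```

Request:
move_arm:
  moves:
    - [[-0.88,0.95,0],[0,0,0],0.5]
    - [[-0.88,0.95,0],[0,0,0],0.5]
    - [[-0.88,0.95,0],[0,0,0],0.5]
    - [[0,0,0],[0,0,0],0.5]
    - [[0,0,0],[0,0,0],0.5]

```text
clock: 32.78
position: [0.6594, 0.003, 0.1851]
ee_rot: [0.732, 0.681, 0.0, -0.0]
ft_force: [0.7, 0.6, -0.4]
grip_width: 0.497
```

```bash
python3 - <<'E'
from h import *
im,i,o=wsnap('w9'); print(o['position'],o['ft_force'],o['grip_width'])
for l in lids(im=im,info=i,amin=2000,z=.0195): print(l)
t=camera('top');save('pics/t9.png',t); print('tray:')
for l in lids(im=t,info=camera_info('top'),roi=(110,220,215,360),z=.018,amin=200): print(l)
for l in lids(im=t,info=camera_info('top'),roi=(210,160,410,245)): print(l)
E
```

```text
[0.65940532 0.00300619 0.18508871] [ 0.69492563  0.55138014 -0.36013233] 0.49689442335602
(array([653.1,   0. ]), [np.float64(81.2), np.float64(121.2)], np.float32(-7.1), array([315., 208.]))
(array([653.4, 137. ]), [np.float64(57.0), np.float64(80.9)], np.float32(7.4), array([300.,  47.]))
tray:
(array([360.5, 337. ]), [np.float64(104.5), np.float64(138.9)], np.float32(-4.4), array([161., 320.]))
(array([514.9, 252.5]), [np.float64(21.6), np.float64(150.9)], np.float32(-86.9), array([201., 254.]))
(array([650.4, 144.6]), [np.float64(62.8), np.float64(94.0)], np.float32(6.3), array([248., 199.]))
(array([659.8,  19.4]), [np.float64(72.1), np.float64(82.3)], np.float32(-4.2), array([298., 199.]))
```

```bash
python3 - <<'E'
s=open('h.py').read()
s=s.replace("amin=300):","amin=300,k=5):").replace("np.ones((5,5)))\n    out","np.ones((k,k)))\n    out"); open('h.py','w').write(s)
from h import *
import json; i=json.load(open('w9.json')); im=cv2.cvtColor(cv2.imread('pics/w9.png'),cv2.COLOR_BGR2RGB)
for k in (5,25,41):
  for l in lids(im=im,info=i,amin=2000,z=.0195,k=k): print(k,l)
h=cv2.cvtColor(im,cv2.COLOR_RGB2HSV); print(h[208,250:380:4].tolist())
E
```

```text
5 (array([653.1,   0. ]), [np.float64(81.2), np.float64(121.2)], np.float32(-7.1), array([315., 208.]))
5 (array([653.4, 137. ]), [np.float64(57.0), np.float64(80.9)], np.float32(7.4), array([300.,  47.]))
25 (array([659. ,  -0.7]), [np.float64(68.7), np.float64(116.8)], np.float32(-6.5), array([321., 209.]))
25 (array([658.1, 116.4]), [np.float64(41.1), np.float64(51.7)], np.float32(86.5), array([311.,  75.]))
[[19, 123, 141], [18, 125, 139], [18, 127, 139], [18, 127, 135], [17, 125, 131], [18, 128, 134], [18, 125, 129], [18, 126, 132], [15, 171, 115], [15, 172, 114], [15, 174, 114], [15, 175, 115], [15, 171, 115], [15, 172, 114], [15, 173, 115], [15, 173, 115], [15, 171, 103], [15, 169, 104], [15, 173, 102], [15, 173, 99], [15, 171, 82], [15, 170, 114], [15, 173, 112], [15, 174, 110], [15, 176, 110], [15, 172, 110], [15, 175, 111], [15, 175, 111], [22, 113, 140], [22, 113, 140], [17, 126, 140], [17, 125, 139], [17, 128, 140]]
```

Request:
move_arm:
  moves:
    - [[-0.15,0,1],[0,0,2.3],0.5]
    - [[0,0,1],[0,0,0],0.5]
    - [[0,0,1],[0,0,0],0.5]
    - [[0,0,1],[0,0,0],0.5]
    - [[0,0,1],[0,0,0],0.5]

```text
clock: 33.5
position: [0.6592, -0.0009, 0.0598]
ee_rot: [0.746, 0.666, 0.0, 0.0]
ft_force: [-0.2, 0.3, -0.5]
grip_width: 0.501
```

Request:
move_arm:
  moves:
    - [[0,0,1],[0,0,0],0.5]
    - [[0,0,0.85],[0,0,0],0.5]
    - [[0,0,0],[0,0,0],0.5]
    - [[0,0,0],[0,0,0],0]
    - [[0,0,0],[0,0,0],0]

```text
clock: 34.12
position: [0.6603, -0.0014, 0.0154]
ee_rot: [0.746, 0.666, 0.001, 0.001]
ft_force: [-0.6, 0.7, -0.5]
grip_width: 0.169
```

Request:
move_arm:
  moves:
    - [[0,0,0],[0,0,0],0]
    - [[0,0,0],[0,0,0],0]
    - [[0,0,0],[0,0,0],0]

```text
clock: 34.5
position: [0.6604, -0.0014, 0.0154]
ee_rot: [0.746, 0.666, 0.001, 0.001]
ft_force: [-0.5, -0.4, 6.6]
grip_width: 0.171
```

Request:
move_arm:
  moves:
    - [[0,0,-1],[0,0,0],0]
    - [[0,0,-1],[0,0,0],0]
    - [[0,0,-1],[0,0,-2.3],0]
    - [[0,0,-1],[0,0,0],0]
    - [[0,0,0],[0,0,0],0]

```text
clock: 35.12
position: [0.6608, -0.0012, 0.1174]
ee_rot: [0.733, 0.681, 0.002, 0.002]
ft_force: [-0.5, 0.3, -1.3]
grip_width: 0.169
```

Request:
move_arm:
  moves:
    - [[0.04,-0.9,0],[0,0,0],0]
    - [[0.04,-0.9,0],[0,0,0],0]
    - [[0.04,-0.9,0],[0,0,0],0]
    - [[0.04,-0.9,0],[0,0,0],0]
    - [[0.04,-0.9,0],[0,0,0],0]

```text
clock: 35.75
position: [0.5465, 0.0116, 0.1136]
ee_rot: [0.733, 0.681, -0.0, -0.0]
ft_force: [0.0, -0.4, -0.6]
grip_width: 0.165
```

Request:
move_arm:
  moves:
    - [[0.04,-0.9,0],[0,0,0],0]
    - [[0.04,-0.9,0],[0,0,0],0]
    - [[0.04,-0.9,0],[0,0,0],0]
    - [[0.04,-0.9,0],[0,0,0],0]
    - [[0,0,0],[0,0,0],0]

```text
clock: 36.38
position: [0.4568, 0.0218, 0.1136]
ee_rot: [0.733, 0.681, -0.001, 0.001]
ft_force: [0.3, 0.3, -1.1]
grip_width: 0.168
```

```bash
python3 - <<'E'
from h import *
im,i,o=wsnap('w10'); print(o['position'],o['ft_force'],o['grip_width'],o['ee_rot'])
for l in lids(im=im,info=i,amin=2000,z=.127,k=15): print(l)
E
```

```text
[0.45682623 0.02184035 0.11362275] [ 0.34373171  0.30982267 -1.08958361] 0.16762160484330524 [ 7.32649044e-01  6.80605432e-01 -1.12004297e-03  6.08848221e-04]
(array([459.6,  47.9]), [np.float64(63.6), np.float64(66.5)], np.float32(-4.2), array([321., 232.]))
(array([571.9, 114.1]), [np.float64(28.9), np.float64(39.7)], np.float32(5.0), array([599.,  58.]))
```

Request:
move_arm:
  moves:
    - [[0,0,1],[0,0,0],0]
    - [[0,0,1],[0,0,0],0]
    - [[0,0,1],[0,0,0],0]
    - [[0,0,0.4],[0,0,0],0]
    - [[0,0,0.03],[0,0,0],0]

```text
clock: 37.05
position: [0.4585, 0.0226, 0.0281]
ee_rot: [0.733, 0.681, 0.0, -0.0]
ft_force: [-1.1, 0.7, -0.5]
grip_width: 0.169
```

Request:
move_arm:
  moves:
    - [[0,0,0],[0,0,0],0]
    - [[0,0,0],[0,0,0],0.4]
    - [[0,0,0],[0,0,0],0.4]
    - [[0,0,-1],[0,0,0],0.4]
    - [[0,0,-1],[0,0,0],0.4]

```text
clock: 37.67
position: [0.458, 0.0223, 0.0788]
ee_rot: [0.733, 0.681, -0.0, -0.0]
ft_force: [1.0, 0.5, 1.0]
grip_width: 0.403
```

Request:
move_arm:
  moves:
    - [[0.68,0,0],[0,0,0],0]
    - [[0.68,0,0],[0,0,0],0]
    - [[0,0,1],[0,0,0],0]
    - [[0,0,1],[0,0,0],0]
    - [[0,0,0.3],[0,0,0],0]

```text
clock: 38.3
position: [0.4599, 0.0562, 0.0198]
ee_rot: [0.733, 0.681, -0.001, -0.001]
ft_force: [-0.4, 0.4, -0.1]
grip_width: 0.0
```

Request:
move_arm:
  moves:
    - [[0,0,0.1],[0,0,0],0]
    - [[0,0,0],[0,0,0],0]

```text
clock: 38.55
position: [0.4612, 0.0562, 0.0188]
ee_rot: [0.733, 0.681, 0.0, 0.0]
ft_force: [-0.2, -0.0, -1.2]
grip_width: 0.003
```

```bash
python3 - <<'E'
from h import *
save('pics/M0_side.png',camera('side')); print(get_obs()['position'],get_obs()['ft_force'])
E
```

```text
[0.46123373 0.05615668 0.01888335] [-0.29524912  0.75447426 -0.36184071]
```

Request:
move_arm:
  moves:
    - [[0,0,0.15],[0,0,0],0]
    - [[0,0,0],[0,0,0],0]

```text
clock: 38.85
position: [0.4607, 0.056, 0.0144]
ee_rot: [0.733, 0.681, -0.0, 0.0]
ft_force: [-0.7, 0.9, -0.5]
grip_width: -0.002
```

Request:
move_arm:
  moves:
    - [[0,0,0.11],[0,0,0],0]
    - [[0,0,0],[0,0,0],0]

```text
clock: 39.1
position: [0.4608, 0.0561, 0.0118]
ee_rot: [0.733, 0.681, -0.0, 0.0]
ft_force: [-0.0, -1.0, 3.1]
grip_width: -0.0
```

Request:
move_arm:
  moves:
    - [[0,0,0.05],[0,0,0],0]
    - [[0,0,0],[0,0,0],0]

```text
clock: 39.35
position: [0.461, 0.0561, 0.0116]
ee_rot: [0.733, 0.681, -0.001, 0.001]
ft_force: [-9.5, -2.8, 26.6]
grip_width: -0.003
```

```bash
python3 - <<'E'
from h import *
save('pics/M1_side.png',camera('side'))
E
```

Request:
move_arm:
  moves:
    - [[0,0,-0.71],[0,0,0],0]
    - [[0,0,-1],[0,0,0],0]
    - [[-0.68,0,-1],[0,0,0],0]
    - [[-0.68,0,-1],[0,0,0],0]
    - [[0,0,0],[0,0,0],0]

```text
clock: 40.02
position: [0.4593, 0.021, 0.1047]
ee_rot: [0.733, 0.68, 0.001, 0.002]
ft_force: [-0.1, 0.7, -0.4]
grip_width: 0.001
```

Request:
move_arm:
  moves:
    - [[0,0,0],[0,0,0],0]
    - [[0,0,0],[0,0,0],0]

```text
clock: 40.28
position: [0.4577, 0.023, 0.1025]
ee_rot: [0.732, 0.681, -0.0, -0.001]
ft_force: [0.0, -0.4, -0.7]
grip_width: -0.0
```

```bash
python3 - <<'E'
from h import *
im,i,o=wsnap('MA'); print(o['position'],o['ft_force'])
save('pics/MA_side.png',camera('side')); save('pics/MA_top.png',camera('top'))
for l in lids(im=im,info=i,amin=2000,z=.032,k=15): print(l)
E
```

```text
[0.45766744 0.02295536 0.10248883] [ 0.01895756 -0.39973434 -0.72168167]
(array([460.1,  29.4]), [np.float64(67.4), np.float64(102.5)], np.float32(-4.1), array([323., 226.]))
(array([638.1, 120. ]), [np.float64(38.7), np.float64(49.4)], np.float32(4.6), array([608.,  70.]))
```

Request:
move_arm:
  moves:
    - [[-0.68,0,0],[0,0,0],0]
    - [[-0.68,0,1],[0,0,0],0]
    - [[0,0,1],[0,0,0],0]
    - [[0,0,1],[0,0,0],0]
    - [[0,0,0.4],[0,0,0],0]

```text
clock: 41.05
position: [0.4548, -0.0112, 0.0169]
ee_rot: [0.732, 0.681, -0.0, -0.001]
ft_force: [0.2, 0.8, 0.9]
grip_width: -0.0
```

Request:
move_arm:
  moves:
    - [[0,0,0.13],[0,0,0],0]
    - [[0,0,0],[0,0,0],0]

```text
clock: 41.3
position: [0.4561, -0.0115, 0.0154]
ee_rot: [0.733, 0.681, 0.0, 0.0]
ft_force: [-0.5, 0.4, 0.9]
grip_width: -0.002
```

Request:
move_arm:
  moves:
    - [[0,0,0.1],[0,0,0],0]
    - [[0,0,0],[0,0,0],0]

```text
clock: 41.55
position: [0.4558, -0.0118, 0.0126]
ee_rot: [0.733, 0.681, 0.0, 0.0]
ft_force: [-0.6, -0.1, -0.1]
grip_width: 0.001
```

Request:
move_arm:
  moves:
    - [[0,0,0.05],[0,0,0],0]
    - [[0,0,0],[0,0,0],0]

```text
clock: 41.8
position: [0.456, -0.0118, 0.0117]
ee_rot: [0.733, 0.681, -0.0, 0.0]
ft_force: [-3.0, -1.0, 10.3]
grip_width: -0.002
```

Request:
move_arm:
  moves:
    - [[0,0,0.02],[0,0,0],0]
    - [[0,0,0],[0,0,0],0]

```text
clock: 42.05
position: [0.456, -0.0118, 0.0116]
ee_rot: [0.733, 0.681, -0.0, 0.0]
ft_force: [-6.8, -0.8, 19.3]
grip_width: -0.003
```

```bash
python3 - <<'E'
from h import *
save('pics/M2_side.png',camera('side'))
E
```

Request:
move_arm:
  moves:
    - [[0,0,-0.7],[0,0,0],0]
    - [[0,0,-1],[0,0,0],0]
    - [[0.68,0,-1],[0,0,0],0]
    - [[0.68,0,-1],[0,0,0],0]
    - [[0,0,0],[0,0,0],0]

```text
clock: 42.72
position: [0.4593, 0.0233, 0.1047]
ee_rot: [0.732, 0.681, 0.001, 0.001]
ft_force: [-0.4, -0.7, -0.7]
grip_width: -0.005
```

Request:
move_arm:
  moves:
    - [[0,0,0],[0,0,0],0]
    - [[0,0,0],[0,0,0],0]

```text
clock: 42.98
position: [0.4576, 0.0216, 0.1023]
ee_rot: [0.733, 0.68, -0.0, -0.0]
ft_force: [0.0, 0.4, -0.5]
grip_width: -0.005
```

```bash
python3 - <<'E'
from h import *
after('M')
c=np.vstack([np.hstack([cv2.resize(cv2.imread(f'pics/{k}_side.png')[200:300,280:390],None,fx=3,fy=3,interpolation=cv2.INTER_CUBIC) for k in r]) for r in (('MA','MB'),('M1','M2'))])
cv2.imwrite('pics/Mc.png',c)
E
```

```text
[0.45758251 0.02161215 0.10230747] [ 0.04434647  0.43066353 -0.54360614]
(array([459.6,  23.1]), [np.float64(67.4), np.float64(114.8)], np.float32(-4.2), array([323., 231.]))
(array([637.7, 120.2]), [np.float64(39.0), np.float64(50.5)], np.float32(4.4), array([608.,  67.]))
wrist notched end (((-0.22805285676970755, -2.2931356491475725), 0.9290719295295606), np.float64(0.7332217192519748), np.float64(57.85347469779968))
wrist slab ref (((-0.26126904805646234, -0.4358279984409421), 0.7529273548154535), np.float64(0.37642857142857145), np.float64(52.0))
side (((0.03074558321867471, -0.19337110553849612), 0.8431182975574181), np.float64(0.26960369101410575), np.float64(15.314747066717878))
```

View pics/Mc.png

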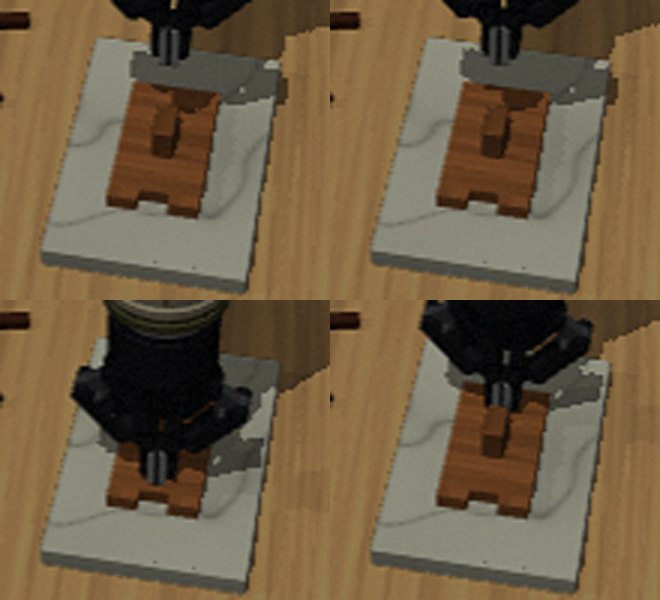

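```bash
python3 - <<'E'
from h import *
for a,b in (('M1','M2'),('MA','MB'),('MA','M1'),('M1','LA')): print(a,b,shift(f'pics/{a}_side.png',f'pics/{b}_side.png',(310,255,352,278)))
s=camera_info('side'); th=np.radians(-4.2); c=np.array([.4585,.0222]); Y=np.array([-np.sin(th),np.cos(th)]); X=np.array([np.cos(th),np.sin(th)])
for sy in (1,-1): print(sy,((proj(s,[[*(c+sx*.034*X+sy*.058*Y),.032] for sx in(1,-1)])-[280,200])*3).round(0).tolist())
E
```

```text
M1 M2 (((0.5796959159731259, 0.1004845589563903), 0.9725168371143456), np.float64(4.785714285714286), np.float64(65.0))
MA MB (((0.5907483368866018, 0.07778223022263653), 0.919217794471992), np.float64(0.4358178053830228), np.float64(2.0))
MA M1 (((0.43665421835321894, -0.14968576854449012), 0.9571819213540588), np.float64(4.804347826086956), np.float64(66.0))
M1 LA (((0.13339224889640633, 3.3995726035116665), 0.5203558403588104), np.float64(21.79813664596273), np.float64(94.0))
1 [[104.0, 192.0], [197.0, 205.0]]
-1 [[131.0, 78.0], [218.0, 90.0]]
```

Request:
move_arm:
  moves:
    - [[0.02,0.03,0],[0,0,0],0.4]
    - [[0,0,1],[0,0,0],0.4]
    - [[0,0,1],[0,0,0],0.4]
    - [[0,0,1],[0,0,0],0.4]
    - [[0,0,0],[0,0,0],0.4]

```text
clock: 43.75
position: [0.4577, 0.023, 0.0269]
ee_rot: [0.732, 0.681, -0.001, -0.001]
ft_force: [-0.4, 0.1, 0.1]
grip_width: 0.4
```

Request:
move_arm:
  moves:
    - [[0,0,0],[0,0,0],0]
    - [[0,0,0],[0,0,0],0]
    - [[0,0,0],[0,0,0],0]
    - [[0,0,0],[0,0,0],0]

```text
clock: 44.25
position: [0.4598, 0.0227, 0.0292]
ee_rot: [0.733, 0.681, 0.0, 0.001]
ft_force: [-1.3, 0.3, 7.6]
grip_width: 0.161
```

Request:
move_arm:
  moves:
    - [[0,0,-1],[0,0,0],0]
    - [[0,0,-1],[0,0,0],0]
    - [[0,0,-1],[0,0,0],0]
    - [[0,0,-1],[0,0,0],0]
    - [[0,0,0],[0,0,0],0]

```text
clock: 44.88
position: [0.4601, 0.0225, 0.1297]
ee_rot: [0.733, 0.68, 0.001, 0.002]
ft_force: [0.0, -0.1, -0.6]
grip_width: 0.167
```

Request:
move_arm:
  moves:
    - [[0.95,-0.14,0],[0,0,0],0]
    - [[0.95,-0.14,0],[0,0,0],0]
    - [[0.95,-0.14,0],[0,0,0],0]
    - [[0.95,-0.14,0],[0,0,0],0]
    - [[0.95,-0.14,0],[0,0,0],0]

```text
clock: 45.5
position: [0.4498, 0.1428, 0.1273]
ee_rot: [0.733, 0.681, -0.0, -0.0]
ft_force: [0.2, -0.6, -1.4]
grip_width: 0.163
```

Request:
move_arm:
  moves:
    - [[0.95,-0.14,0],[0,0,0],0]
    - [[0.95,-0.14,0],[0,0,0],0]
    - [[0.95,-0.14,0],[0,0,0],0]
    - [[0.95,-0.14,0],[0,0,0],0]
    - [[0.95,-0.14,0],[0,0,0],0]

```text
clock: 46.12
position: [0.4411, 0.2625, 0.1271]
ee_rot: [0.733, 0.681, -0.001, 0.0]
ft_force: [0.2, 0.8, -1.4]
grip_width: 0.167
```

Request:
move_arm:
  moves:
    - [[0.95,-0.14,0],[0,0,0],0]
    - [[0.95,-0.14,0],[0,0,0],0]
    - [[0.95,-0.1,0],[0,0,0],0]
    - [[0,0,0],[0,0,0],0]
    - [[0,0,0],[0,0,0],0]

```text
clock: 46.75
position: [0.4372, 0.3331, 0.1274]
ee_rot: [0.733, 0.681, -0.001, 0.0]
ft_force: [-0.7, -0.5, -0.2]
grip_width: 0.164
```

```bash
python3 - <<'E'
from h import *
im,i,o=wsnap('w11'); print(o['position'],o['ft_force'],o['grip_width'])
E
```

```text
[0.43716755 0.33313025 0.12736841] [-0.70201462 -0.53264417 -0.23821003] 0.16388259255920098
```

View pics/w11.png

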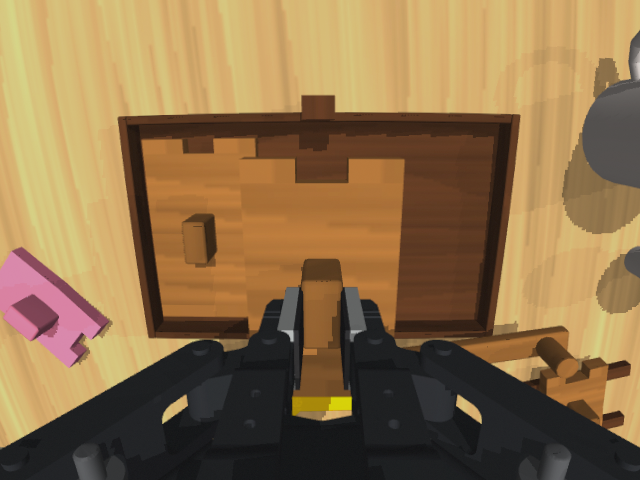

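```bash
python3 - <<'E'
from h import *
import json; i=json.load(open('w11.json'))
z=.1274-.0285+.032
def T(p,c=(.4365,.3292)):
    th=np.radians(-3.9); A=np.array([[np.cos(th),np.sin(th)],[-np.sin(th),np.cos(th)]]); return ((p[:,:2]-c)@A.T).round(4).tolist()
print('large',T(onz(i,[(143,138),(258,139)],.018)),'medium',T(onz(i,[(241,159),(404,158)],z)),'tray',T(onz(i,[(119,117),(520,114),(490,333),(151,337)],.026)))
E
```

```text
large [[-0.1228, 0.0686], [-0.042, 0.0665]] medium [[-0.0311, 0.062], [0.0351, 0.0621]] tray [[-0.1344, 0.0831], [0.1346, 0.0839], [0.1331, -0.0802], [-0.1333, -0.0828]]
```

Request:
move_arm:
  moves:
    - [[0,0,1],[0,0,0],0]
    - [[0,0,1],[0,0,0],0]
    - [[0,0,1],[0,0,0],0]
    - [[0,0,1],[0,0,0],0]
    - [[0,0,0.4],[0,0,0],0]

```text
clock: 47.42
position: [0.4371, 0.3324, 0.0168]
ee_rot: [0.733, 0.68, -0.001, 0.0]
ft_force: [-1.2, -0.2, -0.1]
grip_width: 0.168
```

Request:
move_arm:
  moves:
    - [[0,0,0.1],[0,0,0],0]
    - [[0,0,0],[0,0,0],0]

```text
clock: 47.68
position: [0.4377, 0.334, 0.0163]
ee_rot: [0.733, 0.681, 0.0, 0.0]
ft_force: [0.2, -0.8, -0.5]
grip_width: 0.171
```

Request:
move_arm:
  moves:
    - [[0,0,0.05],[0,0,0],0]
    - [[0,0,0],[0,0,0],0]
    - [[0,0,0],[0,0,0],0.35]
    - [[0,0,0],[0,0,0],0.4]
    - [[0,0,-1],[0,0,0],0.4]

```text
clock: 48.3
position: [0.4363, 0.333, 0.0383]
ee_rot: [0.733, 0.681, -0.002, -0.0]
ft_force: [0.7, -0.2, -0.4]
grip_width: 0.397
```

Request:
move_arm:
  moves:
    - [[0,0,-1],[0,0,0],0.5]
    - [[0,0,-1],[0,0,0],0.5]
    - [[0,0,-1],[0,0,0],0.5]
    - [[0,0,-1],[0,0,0],0.5]
    - [[-0.69,0.9,-1],[0,0,0],0.5]

```text
clock: 48.92
position: [0.457, 0.3164, 0.1655]
ee_rot: [0.731, 0.682, 0.0, -0.0]
ft_force: [1.2, 0.1, 0.1]
grip_width: 0.498
```

Request:
move_arm:
  moves:
    - [[-0.69,0.9,-1],[0,0,0],0.5]
    - [[-0.69,0.9,0],[0,0,0],0.5]
    - [[-0.69,0.9,0],[0,0,0],0.5]
    - [[-0.69,0.9,0],[0,0,0],0.5]
    - [[-0.69,0.9,0],[0,0,0],0.5]

```text
clock: 49.55
position: [0.5649, 0.22, 0.1892]
ee_rot: [0.733, 0.681, -0.0, 0.0]
ft_force: [1.1, -1.0, 0.5]
grip_width: 0.499
```

Request:
move_arm:
  moves:
    - [[-0.69,0.9,0],[0,0,0],0.5]
    - [[-0.69,0.9,0],[0,0,0],0.5]
    - [[-0.69,0.9,0],[0,0,0],0.5]
    - [[-0.69,0.9,0],[0,0,0],0.5]
    - [[0,0,0],[0,0,0],0.5]

```text
clock: 50.18
position: [0.6503, 0.1429, 0.1885]
ee_rot: [0.734, 0.679, -0.0, -0.0]
ft_force: [0.5, 0.6, -0.0]
grip_width: 0.497
```

Request:
move_arm:
  moves:
    - [[0,0,0],[0,0,0],0.5]
    - [[0,0,0],[0,0,0],0.5]

```text
clock: 50.42
position: [0.6483, 0.1464, 0.1896]
ee_rot: [0.732, 0.681, 0.0, -0.0]
ft_force: [0.1, -0.4, -0.2]
grip_width: 0.495
```

```bash
python3 - <<'E'
from h import *
im,i,o=wsnap('w12'); print(o['position'],o['ft_force'],o['grip_width'],o['ee_rot'])
for k in (15,25):
  for l in lids(im=im,info=i,amin=2000,z=.0195,k=k): print(k,l)
E
```

```text
[0.64831618 0.14635856 0.189581  ] [ 0.09118165 -0.37453566 -0.22027838] 0.4954991150827516 [ 7.32077599e-01  6.81221246e-01  4.30443765e-05 -1.46255300e-05]
15 (array([652.6, 143.7]), [np.float64(57.1), np.float64(97.7)], np.float32(7.3), array([324., 208.]))
15 (array([492.2, 246. ]), [np.float64(19.9), np.float64(177.4)], np.float32(-85.8), array([132., 107.]))
15 (array([437.9, 307. ]), [np.float64(63.2), np.float64(67.4)], np.float32(85.5), array([59., 43.]))
25 (array([438.5, 306.9]), [np.float64(64.0), np.float64(66.1)], np.float32(82.5), array([62., 45.]))
```

Request:
move_arm:
  moves:
    - [[-0.1,0.18,1],[0,0,0],0.5]
    - [[0,0,1],[0,0,-5.6],0.5]
    - [[0,0,1],[0,0,-5.6],0.5]
    - [[0,0,1],[0,0,0],0.5]
    - [[0,0,1],[0,0,0],0.5]

```text
clock: 51.1
position: [0.653, 0.1429, 0.0638]
ee_rot: [0.662, 0.749, 0.0, 0.0]
ft_force: [0.6, 0.4, -0.1]
grip_width: 0.501
```

Request:
move_arm:
  moves:
    - [[0,0,1],[0,0,0],0.5]
    - [[0,0,0.95],[0,0,0],0.5]
    - [[0,0,0],[0,0,0],0.5]
    - [[0,0,0],[0,0,0],0]
    - [[0,0,0],[0,0,0],0]

```text
clock: 51.72
position: [0.654, 0.1428, 0.0169]
ee_rot: [0.663, 0.749, 0.001, 0.001]
ft_force: [0.3, 0.1, 0.5]
grip_width: 0.168
```

Request:
move_arm:
  moves:
    - [[0,0,0],[0,0,0],0]
    - [[0,0,0],[0,0,0],0]
    - [[0,0,0],[0,0,0],0]

```text
clock: 52.1
position: [0.654, 0.1429, 0.0169]
ee_rot: [0.663, 0.749, 0.001, 0.001]
ft_force: [-0.4, 0.6, 6.3]
grip_width: 0.168
```

Request:
move_arm:
  moves:
    - [[0,0,-1],[0,0,0],0]
    - [[0,0,-1],[0,0,0],0]
    - [[0,0,-1],[0,0,5.6],0]
    - [[0,0,-1],[0,0,5.6],0]
    - [[0,0,0],[0,0,0],0]

```text
clock: 52.72
position: [0.6546, 0.1433, 0.1196]
ee_rot: [0.733, 0.681, 0.002, 0.001]
ft_force: [-0.8, -0.8, -0.8]
grip_width: 0.164
```

Request:
move_arm:
  moves:
    - [[-0.68,-0.93,0],[0,0,0],0]
    - [[-0.68,-0.93,0],[0,0,0],0]
    - [[-0.68,-0.93,0],[0,0,0],0]
    - [[-0.68,-0.93,0],[0,0,0],0]
    - [[-0.68,-0.93,0],[0,0,0],0]

```text
clock: 53.35
position: [0.5301, 0.0657, 0.1156]
ee_rot: [0.732, 0.681, -0.0, 0.0]
ft_force: [0.5, -0.0, -0.2]
grip_width: 0.163
```

Request:
move_arm:
  moves:
    - [[-0.68,-0.93,0],[0,0,0],0]
    - [[-0.68,-0.93,0],[0,0,0],0]
    - [[-0.68,-0.93,0],[0,0,0],0]
    - [[0,0,0],[0,0,0],0]
    - [[0,0,0],[0,0,0],0]

```text
clock: 53.98
position: [0.4583, 0.0206, 0.116]
ee_rot: [0.732, 0.681, 0.0, 0.0]
ft_force: [0.5, 1.0, -0.7]
grip_width: 0.165
```

```bash
python3 - <<'E'
from h import *
im,i,o=wsnap('w13'); print(o['position'],o['ft_force'],o['grip_width'],o['ee_rot'])
for l in lids(im=im,info=i,amin=2000,z=.127,k=15): print(l)
E
```

```text
[0.4583414  0.02060296 0.11597106] [ 0.48523109  0.99187948 -0.68768412] 0.1650356883362174 [7.32403855e-01 6.80870275e-01 1.56743316e-04 4.85774682e-04]
(array([460.8,  45.3]), [np.float64(49.7), np.float64(53.0)], np.float32(85.4), array([321., 238.]))
```

Request:
move_arm:
  moves:
    - [[0,0,1],[0,0,0],0]
    - [[0,0,1],[0,0,0],0]
    - [[0,0,1],[0,0,0],0]
    - [[0,0,0.43],[0,0,0],0]
    - [[0,0,0.04],[0,0,0],0]

```text
clock: 54.65
position: [0.4578, 0.0219, 0.0291]
ee_rot: [0.732, 0.681, -0.0, -0.001]
ft_force: [-6.8, 1.4, 11.8]
grip_width: 0.166
```

Request:
move_arm:
  moves:
    - [[0,0,0],[0,0,0],0]
    - [[0,0,0],[0,0,0],0.4]
    - [[0,0,0],[0,0,0],0.4]
    - [[0,0,-1],[0,0,0],0.4]
    - [[0,0,-1],[0,0,0],0.4]

```text
clock: 55.28
position: [0.4578, 0.0207, 0.0795]
ee_rot: [0.733, 0.681, 0.0, -0.0]
ft_force: [0.6, 0.3, 0.5]
grip_width: 0.403
```

```bash
python3 - <<'E'
from h import *
save('pics/S0_side.png',camera('side'))
E
```

Request:
move_arm:
  moves:
    - [[0.54,0,0],[0,0,0],0]
    - [[0.54,0,0],[0,0,0],0]
    - [[0,0,0],[0,0,0],0]
    - [[0,0,1],[0,0,0],0]
    - [[0,0,1],[0,0,0],0]

```text
clock: 55.95
position: [0.4597, 0.0474, 0.0278]
ee_rot: [0.733, 0.681, -0.0, -0.0]
ft_force: [1.1, 0.6, 1.4]
grip_width: 0.002
```

Request:
move_arm:
  moves:
    - [[0,0,0.45],[0,0,0],0]
    - [[0,0,0],[0,0,0],0]
    - [[0,0,0],[0,0,0],0]

```text
clock: 56.32
position: [0.4603, 0.0476, 0.0183]
ee_rot: [0.733, 0.681, 0.0, 0.0]
ft_force: [0.3, 0.2, 0.0]
grip_width: -0.003
```

Request:
move_arm:
  moves:
    - [[0,0,0.12],[0,0,0],0]
    - [[0,0,0],[0,0,0],0]

```text
clock: 56.58
position: [0.4601, 0.0474, 0.0149]
ee_rot: [0.733, 0.681, 0.0, 0.0]
ft_force: [1.5, 1.2, -0.3]
grip_width: 0.001
```

Request:
move_arm:
  moves:
    - [[0,0,0.06],[0,0,0],0]
    - [[0,0,0],[0,0,0],0]

```text
clock: 56.82
position: [0.4602, 0.0478, 0.0134]
ee_rot: [0.733, 0.681, 0.0, 0.0]
ft_force: [0.6, 2.0, 1.9]
grip_width: -0.003
```

Request:
move_arm:
  moves:
    - [[0,0,0.06],[0,0,0],0]
    - [[0,0,0],[0,0,0],0]

```text
clock: 57.08
position: [0.4604, 0.0487, 0.0124]
ee_rot: [0.732, 0.681, 0.001, 0.0]
ft_force: [-0.5, 5.8, 9.3]
grip_width: 0.001
```

```bash
python3 - <<'E'
from h import *
save('pics/S1_side.png',camera('side')); print(get_obs()['ft_force'])
E
```

```text
[-0.20522784  3.4926834   8.95020207]
```

Request:
move_arm:
  moves:
    - [[0,0,0.02],[0,0,0],0]
    - [[0,0,0],[0,0,0],0]
    - [[0,0,0],[0,0,0],0]

```text
clock: 57.5
position: [0.4605, 0.049, 0.0121]
ee_rot: [0.732, 0.681, 0.001, 0.0]
ft_force: [-2.0, 5.9, 13.3]
grip_width: -0.002
```

Request:
move_arm:
  moves:
    - [[0,0,-0.71],[0,0,0],0]
    - [[0,0,-1],[0,0,0],0]
    - [[-0.54,0,-1],[0,0,0],0]
    - [[-0.54,0,-1],[0,0,0],0]
    - [[0,0,0],[0,0,0],0]

```text
clock: 58.12
position: [0.4587, 0.0191, 0.1055]
ee_rot: [0.734, 0.68, 0.0, 0.001]
ft_force: [-0.3, -0.4, -0.4]
grip_width: -0.001
```

Request:
move_arm:
  moves:
    - [[0,0,0],[0,0,0],0]
    - [[0,0,0],[0,0,0],0]

```text
clock: 58.38
position: [0.4572, 0.0209, 0.1033]
ee_rot: [0.732, 0.681, -0.0, -0.0]
ft_force: [0.3, 0.8, -0.0]
grip_width: -0.002
```

```bash
python3 - <<'E'
from h import *
im,i,o=wsnap('SA'); print(o['position'],o['ft_force'])
save('pics/SA_side.png',camera('side')); save('pics/SA_top.png',camera('top'))
for l in lids(im=im,info=i,amin=2000,z=.032,k=15): print(l)
for a,b in (('S0','SA'),('S1','SA')): print(a,b,shift(f'pics/{a}_side.png',f'pics/{b}_side.png',(305,225,352,278)))
E
```

```text
[0.45720516 0.02092714 0.10325441] [ 0.30160878  0.80392168 -0.02505134]
(array([458.4,  24.6]), [np.float64(56.2), np.float64(84.8)], np.float32(-3.6), array([330., 221.]))
S0 SA (((0.28968748824284773, -0.4141124403024179), 1.0758760676786083), np.float64(5.646326776395022), np.float64(72.0))
S1 SA (((-0.094515864399078, -1.043131943249275), 0.6459085063168153), np.float64(33.660377358490564), np.float64(133.0))
```

Now the plain end.

Request:
move_arm:
  moves:
    - [[-0.54,0,0],[0,0,0],0]
    - [[-0.54,0,1],[0,0,0],0]
    - [[0,0,1],[0,0,0],0]
    - [[0,0,1],[0,0,0],0]
    - [[0,0,0.35],[0,0,0],0]

```text
clock: 59.15
position: [0.4549, -0.007, 0.0189]
ee_rot: [0.733, 0.681, -0.001, -0.001]
ft_force: [-0.3, -0.2, 0.4]
grip_width: -0.0
```

Request:
move_arm:
  moves:
    - [[0,0,0.12],[0,0,0],0]
    - [[0,0,0],[0,0,0],0]

```text
clock: 59.4
position: [0.4562, -0.0065, 0.0177]
ee_rot: [0.733, 0.681, 0.0, 0.0]
ft_force: [-0.9, -0.1, -0.1]
grip_width: 0.0
```

Request:
move_arm:
  moves:
    - [[0,0,0.1],[0,0,0],0]
    - [[0,0,0],[0,0,0],0]

```text
clock: 59.65
position: [0.456, -0.0065, 0.0148]
ee_rot: [0.733, 0.681, 0.0, 0.0]
ft_force: [-0.0, -0.6, -0.0]
grip_width: 0.001
```

Request:
move_arm:
  moves:
    - [[0,0,0.06],[0,0,0],0]
    - [[0,0,0],[0,0,0],0]

```text
clock: 59.9
position: [0.4558, -0.0064, 0.0131]
ee_rot: [0.733, 0.681, -0.0, 0.0]
ft_force: [-0.5, 0.3, 0.3]
grip_width: 0.0
```

Request:
move_arm:
  moves:
    - [[0,0,0.06],[0,0,0],0]
    - [[0,0,0],[0,0,0],0]

```text
clock: 60.15
position: [0.4559, -0.0064, 0.0117]
ee_rot: [0.733, 0.681, -0.0, 0.0]
ft_force: [-0.9, -0.2, 3.4]
grip_width: -0.0
```

Request:
move_arm:
  moves:
    - [[0,0,0.03],[0,0,0],0]
    - [[0,0,0],[0,0,0],0]

```text
clock: 60.4
position: [0.456, -0.0064, 0.0117]
ee_rot: [0.733, 0.681, -0.0, 0.0]
ft_force: [-6.5, -0.5, 17.7]
grip_width: 0.001
```

```bash
python3 - <<'E'
from h import *
save('pics/S2_side.png',camera('side')); print(get_obs()['ft_force'])
E
```

```text
[-6.66140978 -1.11222374 18.77065738]
```

Request:
move_arm:
  moves:
    - [[0,0,-0.72],[0,0,0],0]
    - [[0,0,-1],[0,0,0],0]
    - [[0.54,0,-1],[0,0,0],0]
    - [[0.54,0,-1],[0,0,0],0]
    - [[0,0,0],[0,0,0],0]

```text
clock: 61.08
position: [0.4588, 0.0214, 0.1052]
ee_rot: [0.732, 0.681, 0.001, 0.001]
ft_force: [-0.8, -0.5, -0.2]
grip_width: -0.0
```

Request:
move_arm:
  moves:
    - [[0,0,0],[0,0,0],0]
    - [[0,0,0],[0,0,0],0]

```text
clock: 61.32
position: [0.4572, 0.02, 0.1031]
ee_rot: [0.733, 0.68, -0.0, -0.001]
ft_force: [0.5, 0.8, 0.4]
grip_width: 0.0
```

```bash
python3 - <<'E'
from h import *
after('S')
for a,b in (('S0','SA'),('S0','SB'),('SA','SB'),('S1','S2')): print(a,b,shift(f'pics/{a}_side.png',f'pics/{b}_side.png',(305,245,352,278)))
c=np.vstack([np.hstack([cv2.resize(cv2.imread(f'pics/{k}_side.png')[205:295,290:375],None,fx=3.3,fy=3.3,interpolation=cv2.INTER_CUBIC) for k in r]) for r in (('SA','SB'),('S1','S2'))])
cv2.imwrite('pics/Sc.png',c)
E
```

```text
[0.45722702 0.02002064 0.1030601 ] [0.47365522 0.8052452  0.41495992]
(array([458. ,  20.8]), [np.float64(56.4), np.float64(92.2)], np.float32(-3.6), array([330., 223.]))
wrist notched end (((-0.21280004577710088, -1.5481176966301007), 0.9681357520590189), np.float64(0.5861675886643682), np.float64(47.14143379699419))
wrist slab ref (((-0.18633280185389367, 0.1855962004418359), 0.6924951091592408), np.float64(0.35325396825396826), np.float64(34.0))
side (((0.13705636894203366, -0.21077014542605355), 0.8816253449305193), np.float64(0.26151128634912535), np.float64(15.229879998351905))
S0 SA (((0.6220041766304583, -0.44607949196876717), 1.123875343901645), np.float64(2.708575112830432), np.float64(39.0))
S0 SB (((0.587405673842742, -0.3983244570452946), 1.1452653539990842), np.float64(2.7195357833655707), np.float64(39.0))
SA SB (((-0.038268210970404226, -0.07336037749931279), 0.9667738318205034), np.float64(0.45454545454545453), np.float64(3.0))
S1 S2 (((0.22476717123291579, -1.0327545629549917), 0.9226819726672827), np.float64(10.50741457124436), np.float64(65.0))
```

View pics/Sc.png

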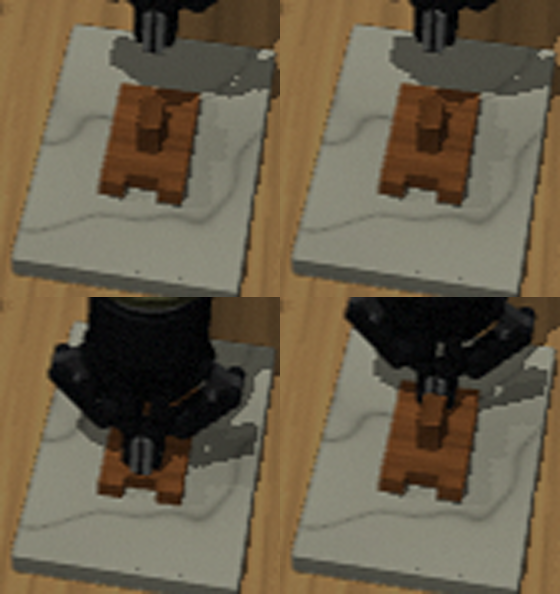

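```bash
python3 - <<'E'
from h import *
def edge(n,lo,hi,r0,r1):
    im=cv2.cvtColor(cv2.imread(f'pics/{n}_side.png'),cv2.COLOR_BGR2HSV)[...,1].astype(float)
    c=im[r0:r1,lo:hi].mean(1)          # saturation falls from wood to marble
    c=cv2.GaussianBlur(c[:,None],(1,3),0)[:,0]; t=(c.max()+c.min())/2
    k=np.where((c[:-1]>t)&(c[1:]<=t))[0]; return [round(r0+j+(c[j]-t)/(c[j]-c[j+1]),2) for j in k]
for S,cols in (('S',(322,329)),('S',(340,345)),('M',(318,326)),('M',(338,345))):
    print(S,cols,{n:edge(S+n,*cols,250,285) for n in '012AB'})
s=camera_info('side')
for n,c,h,w,th in (('S',(.4585,.0212),.048,.028,-3.9),('M',(.4585,.0222),.058,.034,-4.2)):
    th=np.radians(th); c=np.array(c); Y=np.array([-np.sin(th),np.cos(th)]); X=np.array([np.cos(th),np.sin(th)])
    for z in (.02,.0248): print(n,'notched bottom edge z',z,proj(s,[[*(c+sx*w*X+h*Y),z] for sx in(1,.45,-.45,-1)]).round(1).tolist())
E
```

```text
S (322, 329) {'0': [np.float64(263.94)], '1': [np.float64(264.65)], '2': [np.float64(263.6)], 'A': [np.float64(263.59)], 'B': [np.float64(263.58)]}
S (340, 345) {'0': [np.float64(266.76)], '1': [np.float64(267.43)], '2': [np.float64(266.26)], 'A': [np.float64(266.26)], 'B': [np.float64(266.27)]}
M (318, 326) {'0': [np.float64(268.9)], '1': [np.float64(268.92)], '2': [np.float64(268.96)], 'A': [np.float64(268.95)], 'B': [np.float64(268.95)]}
M (338, 345) {'0': [np.float64(271.8)], '1': [np.float64(271.8)], '2': [np.float64(271.81)], 'A': [np.float64(271.79)], 'B': [np.float64(271.79)]}
S notched bottom edge z 0.02 [[318.3, 264.1], [325.2, 265.0], [336.5, 266.6], [343.5, 267.5]]
S notched bottom edge z 0.0248 [[318.4, 262.7], [325.3, 263.6], [336.6, 265.2], [343.5, 266.2]]
M notched bottom edge z 0.02 [[314.7, 267.4], [323.1, 268.6], [336.9, 270.6], [345.4, 271.8]]
M notched bottom edge z 0.0248 [[314.7, 266.1], [323.1, 267.3], [337.0, 269.2], [345.5, 270.4]]
```

```bash
python3 - <<'E'
from h import *
def edge(n,lo,hi,r0,r1):
    im=cv2.cvtColor(cv2.imread(f'pics/{n}_side.png'),cv2.COLOR_BGR2HSV)[...,1].astype(float)
    c=im[r0:r1,lo:hi].mean(1); c=cv2.GaussianBlur(c[:,None],(1,3),0)[:,0]; t=(c.max()+c.min())/2
    k=np.where((c[:-1]>t)&(c[1:]<=t))[0]; return [round(r0+j+(c[j]-t)/(c[j]-c[j+1]),2) for j in k]
for cols in ((317,324),(340,346)): print({n:edge('L'+n,*cols,255,290) for n in 'AB'})
s=camera_info('side'); th=np.radians(-4.2); c=np.array((.4573,.0219)); Y=np.array([-np.sin(th),np.cos(th)]); X=np.array([np.cos(th),np.sin(th)])
for z in (.02,.0268): P=proj(s,[[*(c+sx*.04*X+.068*Y),z] for sx in(1,-1)]); print(z,np.interp([320.5,343],P[:,0],P[:,1]))
im=camera('wrist');i=camera_info('wrist'); print(get_obs()['position'],[l for l in lids(im=im,info=i,amin=2000,z=.032,k=11)])
E
```

```text
{'A': [np.float64(271.88)], 'B': [np.float64(271.85)]}
{'A': [np.float64(275.08)], 'B': [np.float64(275.06)]}
0.02 [271.74096311 274.97656366]
0.0268 [269.78661239 273.0135886 ]
[0.45758669 0.02041261 0.10354543] [(array([458.3,  23.9]), [np.float64(56.3), np.float64(86.2)], np.float32(-3.7), array([329., 220.]))]
```

Request:
move_arm:
  moves:
    - [[0.04,0.03,0],[0,0,0],0.45]
    - [[0,0,1],[0,0,0],0.45]
    - [[0,0,1],[0,0,0],0.45]
    - [[0,0,0.94],[0,0,0],0.45]
    - [[0,0,0],[0,0,0],0.45]

```text
clock: 62.15
position: [0.4575, 0.0218, 0.0293]
ee_rot: [0.732, 0.681, -0.001, -0.001]
ft_force: [-0.1, 0.3, 0.7]
grip_width: 0.451
```

Request:
move_arm:
  moves:
    - [[0,0,0],[0,0,0],0]
    - [[0,0,0],[0,0,0],0]
    - [[0,0,0],[0,0,0],0]
    - [[0,0,0],[0,0,0],0]

```text
clock: 62.65
position: [0.4593, 0.0217, 0.0314]
ee_rot: [0.733, 0.681, 0.0, 0.001]
ft_force: [-1.5, 1.4, 7.5]
grip_width: 0.168
```

Request:
move_arm:
  moves:
    - [[0,0,-1],[0,0,0],0]
    - [[0,0,-1],[0,0,0],0]
    - [[0,0,-1],[0,0,0],0]
    - [[0,0,-1],[0,0,0],0]
    - [[0,0,0],[0,0,0],0]

```text
clock: 63.28
position: [0.4598, 0.0212, 0.132]
ee_rot: [0.733, 0.68, 0.001, 0.002]
ft_force: [0.3, 0.3, -0.6]
grip_width: 0.167
```

Request:
move_arm:
  moves:
    - [[-0.95,0.06,0],[0,0,0],0]
    - [[-0.95,0.06,0],[0,0,0],0]
    - [[-0.95,0.06,0],[0,0,0],0]
    - [[-0.95,0.06,0],[0,0,0],0]
    - [[-0.95,0.06,0],[0,0,0],0]

```text
clock: 63.9
position: [0.4568, -0.0985, 0.1297]
ee_rot: [0.733, 0.681, -0.0, -0.0]
ft_force: [-0.2, 0.2, -0.8]
grip_width: 0.164
```

Request:
move_arm:
  moves:
    - [[-0.95,0.06,0],[0,0,0],0]
    - [[-0.95,0.06,0],[0,0,0],0]
    - [[-0.95,0.06,0],[0,0,0],0]
    - [[-0.95,0.06,0],[0,0,0],0]
    - [[-0.95,0.06,0],[0,0,0],0]

```text
clock: 64.53
position: [0.4561, -0.2181, 0.1303]
ee_rot: [0.733, 0.681, 0.0, 0.0]
ft_force: [-0.5, 0.5, -1.3]
grip_width: 0.165
```

Request:
move_arm:
  moves:
    - [[-0.95,0.06,0],[0,0,0],0]
    - [[-0.95,0.06,0],[0,0,0],0]
    - [[-0.95,0.06,0],[0,0,0],0]
    - [[-0.95,0.06,0],[0,0,0],0]
    - [[-0.95,0.06,0],[0,0,0],0]

```text
clock: 65.15
position: [0.4548, -0.3371, 0.1304]
ee_rot: [0.733, 0.681, -0.0, 0.0]
ft_force: [-0.1, 0.5, -0.9]
grip_width: 0.167
```

```bash
python3 - <<'E'
from h import *
im,i,o=wsnap('w14'); print(o['position'],o['ft_force'],o['grip_width'])
EOF
E
```

```text
[ 0.45482501 -0.33706878  0.13038013] [-0.06864599  0.48856689 -0.92153065] 0.16684666750050633Traceback (most recent call last):
  File "<stdin>", line 3, in <module>
NameError: name 'EOF' is not defined
```

View pics/w14.png

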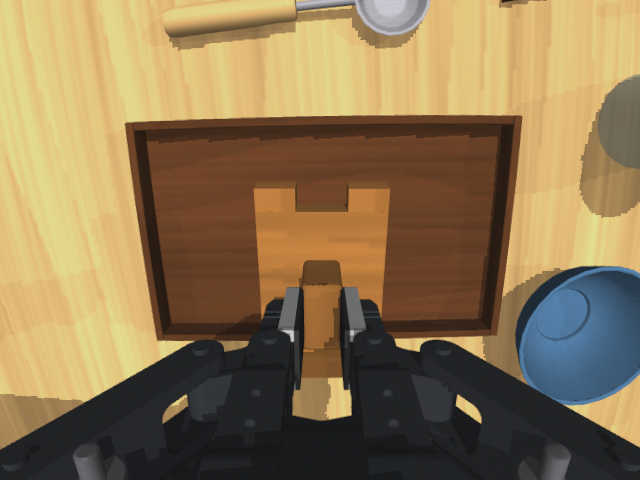

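Request:
move_arm:
  moves:
    - [[0,0,1],[0,0,0],0]
    - [[0,0,1],[0,0,0],0]
    - [[0,0,1],[0,0,0],0]
    - [[0,0,1],[0,0,0],0]
    - [[0,0,0.4],[0,0,0],0]

```text
clock: 65.82
position: [0.4543, -0.3356, 0.0191]
ee_rot: [0.733, 0.681, -0.0, -0.001]
ft_force: [-0.4, 0.5, -0.2]
grip_width: 0.166
```

Request:
move_arm:
  moves:
    - [[0,0,0.08],[0,0,0],0]
    - [[0,0,0],[0,0,0],0]
    - [[0,0,0],[0,0,0],0.35]
    - [[0,0,0],[0,0,0],0.4]
    - [[0,0,0],[0,0,0],0.4]

```text
clock: 66.45
position: [0.455, -0.3356, 0.0187]
ee_rot: [0.733, 0.681, -0.0, 0.0]
ft_force: [0.3, 0.3, 0.9]
grip_width: 0.406
```

Request:
move_arm:
  moves:
    - [[0,0,-1],[0,0,0],0.4]
    - [[0,0,-1],[0,0,0],0.4]
    - [[0,0,-1],[0,0,0],0.4]
    - [[0,0,-1],[0,0,0],0.4]
    - [[0,0,-1],[0,0,0],0.5]

```text
clock: 67.08
position: [0.4548, -0.3354, 0.1444]
ee_rot: [0.733, 0.681, -0.0, 0.0]
ft_force: [-0.7, -0.5, 0.4]
grip_width: 0.498
```

```bash
python3 - <<'E'
from h import *
im,i,o=wsnap('w15'); print(o['position'],o['ft_force'],o['grip_width'])
for l in lids(im=im,info=i,amin=1500,z=.018,k=9): print(l)
P=onz(i,proj(i,[[.453,-.335,.026]]),.026); print(P)
E
```

```text
[ 0.45482218 -0.33542976  0.14437391] [-0.65469835 -0.4530981   0.41399419] 0.498046647569426
(array([ 456.5, -343.9]), [np.float64(141.2), np.float64(247.5)], np.float32(86.6), array([326., 230.]))
[[ 0.453 -0.335  0.026]]
```

Request:
move_arm:
  moves:
    - [[0.97,0.15,-1],[0,0,0],0.6]
    - [[0.97,0.15,-1],[0,0,0],0.6]
    - [[0.97,0.15,0],[0,0,0],0.6]
    - [[0.97,0.15,0],[0,0,0],0.6]
    - [[0.97,0.15,0],[0,0,0],0.6]

```text
clock: 67.75
position: [0.4822, -0.2148, 0.1926]
ee_rot: [0.733, 0.681, -0.0, -0.0]
ft_force: [0.1, -0.7, -0.3]
grip_width: 0.599
```

Request:
move_arm:
  moves:
    - [[0.97,0.15,0],[0,0,0],0.6]
    - [[0.97,0.15,0],[0,0,0],0.6]
    - [[0.97,0.15,0],[0,0,0],0.6]
    - [[0.97,0.15,0],[0,0,0],0.6]
    - [[0.97,0.15,0],[0,0,0],0.6]

```text
clock: 68.38
position: [0.5098, -0.0953, 0.1925]
ee_rot: [0.733, 0.681, -0.0, -0.0]
ft_force: [-0.0, -0.3, -0.4]
grip_width: 0.599
```

Request:
move_arm:
  moves:
    - [[0.97,0.15,0],[0,0,0],0.6]
    - [[0.97,0.15,0],[0,0,0],0.6]
    - [[0.97,0.15,0],[0,0,0],0.6]
    - [[0.97,0.15,0],[0,0,0],0.6]
    - [[0.97,0.15,0],[0,0,0],0.6]

```text
clock: 69.0
position: [0.5374, 0.0241, 0.1925]
ee_rot: [0.733, 0.681, -0.0, -0.0]
ft_force: [-0.7, 0.3, -0.8]
grip_width: 0.606
```

Request:
move_arm:
  moves:
    - [[0.97,0.15,0],[0,0,0],0.6]
    - [[0.97,0.15,0],[0,0,0],0.6]
    - [[0.97,0.15,0],[0,0,0],0.6]
    - [[0.97,0.15,0],[0,0,0],0.6]
    - [[0.97,0.15,0],[0,0,0],0.6]

```text
clock: 69.62
position: [0.565, 0.1436, 0.1924]
ee_rot: [0.733, 0.681, -0.001, -0.0]
ft_force: [0.2, -0.1, 0.0]
grip_width: 0.599
```

Request:
move_arm:
  moves:
    - [[0.97,0.15,0],[0,0,0],0.6]
    - [[0.97,0.15,0],[0,0,0],0.6]
    - [[0.97,0.15,0],[0,0,0],0.6]
    - [[0.97,0.15,0],[0,0,0],0.6]
    - [[0,0,0],[0,0,0],0.6]

```text
clock: 70.25
position: [0.5863, 0.2407, 0.1923]
ee_rot: [0.731, 0.682, -0.0, -0.001]
ft_force: [0.2, 0.1, -1.1]
grip_width: 0.601
```

Request:
move_arm:
  moves:
    - [[0,0,0],[0,0,0],0.6]

```text
clock: 70.38
position: [0.5872, 0.2378, 0.1927]
ee_rot: [0.733, 0.681, -0.001, 0.0]
ft_force: [0.6, -0.2, -0.6]
grip_width: 0.604
```

```bash
python3 - <<'E'
from h import *
im,i,o=wsnap('w16'); print(o['position'],o['ft_force'],o['grip_width'],proj(i,[[.588,.241,.088],[.588,.241,.06]]))
t=camera('top'); save('pics/t16.png',t)
for l in lids(im=im,info=i,amin=800,z=.06,k=5): print(l)
I=camera_info('top'); print('plain tray'); 
for l in lids(im=t,info=I,roi=(405,215,495,350),z=.018,amin=200): print(l)
c=np.zeros((480,800,3),np.uint8); c[:,:480]=im[:,80:560]; c[:260,480:]=cv2.resize(t[220:350,400:500],(320,416))[:260]; c[260:480,480:]=cv2.resize(t[215:355,110:230],(189,220)).repeat(1,0)[:, :].__class__((220,320,3),dtype=np.uint8)*0 if False else cv2.copyMakeBorder(cv2.resize(t[215:355,110:230],(189,220)),0,0,0,131,cv2.BORDER_CONSTANT)
save('pics/c16.png',c)
E
```

```text
[0.5871677  0.23781641 0.1926871 ] [ 0.56193308 -0.20531643 -0.62582878] 0.6041210316543578 [[321.04888294 224.21075797]
 [321.1101511  215.43473913]]
(array([515. , 240.7]), [np.float64(25.2), np.float64(192.1)], np.float32(-86.7), array([238., 219.]))
(array([457.9, 330.6]), [np.float64(59.9), np.float64(101.3)], np.float32(-4.2), array([139., 106.]))
(array([381.9, 330.9]), [np.float64(70.7), np.float64(118.7)], np.float32(-4.1), array([ 49., 117.]))
plain trayTraceback (most recent call last):
  File "<stdin>", line 6, in <module>
  File "h.py", line 21, in lids
    m=cv2.morphologyEx(m,cv2.MORPH_CLOSE,np.ones((3,3))); m=cv2.morphologyEx(m,cv2.MORPH_OPEN,np.ones((k,k)))
                                                                                              ~~~~~~~^^^^^^^
    a = empty(shape, dtype, order, device=device)
TypeError: only integer scalar arrays can be converted to a scalar index
```

Request:
move_arm:
  moves:
    - [[0.13,0.03,1],[0,0,0],0.6]
    - [[0,0,1],[0,0,0],0.6]
    - [[0,0,1],[0,0,0],0.6]
    - [[0,0,1],[0,0,0],0.6]
    - [[0,0,1],[0,0,0],0.6]

```text
clock: 71.1
position: [0.5886, 0.2403, 0.0676]
ee_rot: [0.733, 0.68, -0.0, 0.0]
ft_force: [0.1, -0.6, -0.9]
grip_width: 0.6
```

Request:
move_arm:
  moves:
    - [[0,0,0.65],[0,0,0],0.6]
    - [[0,0,0],[0,0,0],0.6]
    - [[0,0,0],[0,0,0],0]
    - [[0,0,0],[0,0,0],0]
    - [[0,0,0],[0,0,0],0]
  squeeze: 20

```text
clock: 71.72
position: [0.5882, 0.2421, 0.0532]
ee_rot: [0.732, 0.681, 0.0, 0.0]
ft_force: [-3.9, -0.7, 5.9]
grip_width: 0.172
```

Request:
move_arm:
  moves:
    - [[0,0,0],[0,0,0],0]
    - [[0,0,0],[0,0,0],0]
    - [[0,0,0],[0,0,0],0]

```text
clock: 72.1
position: [0.5882, 0.2421, 0.0532]
ee_rot: [0.732, 0.681, 0.0, 0.0]
ft_force: [-4.8, -1.6, 5.7]
grip_width: 0.172
```

Request:
move_arm:
  moves:
    - [[0.93,-0.18,0],[0,0,0],0]
    - [[0.9,-0.31,0],[0,0,0],0]
    - [[0.84,-0.44,0],[0,0,0],0]
    - [[0.77,-0.56,0],[0,0,0],0]
    - [[0.67,-0.67,0],[0,0,0],0]

```text
clock: 72.72
position: [0.5412, 0.3476, 0.0526]
ee_rot: [0.733, 0.681, -0.001, 0.001]
ft_force: [-4.0, -3.9, 6.7]
grip_width: 0.175
```

Request:
move_arm:
  moves:
    - [[0.57,-0.76,0],[0,0,0],0]
    - [[0.45,-0.84,0],[0,0,0],0]
    - [[0.32,-0.89,0],[0,0,0],0]
    - [[0.18,-0.93,0],[0,0,0],0]
    - [[0,0,0],[0,0,0],0]

```text
clock: 73.35
position: [0.4582, 0.3939, 0.0529]
ee_rot: [0.732, 0.682, 0.001, -0.0]
ft_force: [0.4, 5.8, -1.3]
grip_width: 0.173
```

Request:
move_arm:
  moves:
    - [[0.05,-0.4,0],[0,0,0],0]
    - [[0,-0.38,0],[0,0,0],0]
    - [[0,0,0],[0,0,0],0]

```text
clock: 73.72
position: [0.4407, 0.3955, 0.0528]
ee_rot: [0.733, 0.681, 0.001, -0.0]
ft_force: [0.1, 5.0, 3.1]
grip_width: 0.175
```

Request:
move_arm:
  moves:
    - [[0,-0.2,0],[0,0,0],0]
    - [[0,0,0],[0,0,0],0]
    - [[0,0,0],[0,0,0],0]

```text
clock: 74.1
position: [0.4394, 0.3955, 0.0529]
ee_rot: [0.734, 0.68, 0.003, 0.001]
ft_force: [11.5, 7.0, -2.4]
grip_width: 0.176
```

Request:
move_arm:
  moves:
    - [[0,0.1,0],[0,0,0],0]
    - [[0,0,0],[0,0,0],0.45]
    - [[0,0,0],[0,0,0],0.5]
    - [[0,0,-1],[0,0,0],0.5]
    - [[0,0,-1],[0,0,0],0.5]

```text
clock: 74.72
position: [0.4376, 0.3943, 0.1022]
ee_rot: [0.733, 0.681, -0.001, 0.0]
ft_force: [-0.2, 0.6, 0.4]
grip_width: 0.498
```

Request:
move_arm:
  moves:
    - [[0,0,-1],[0,0,0],0.5]
    - [[-1,0,-1],[0,0,0],0.5]
    - [[-1,0,-1],[0,0,0],0.5]
    - [[-1,0,-1],[0,0,0],0.5]
    - [[-1,0,-1],[0,0,0],0.5]

```text
clock: 75.35
position: [0.4302, 0.294, 0.2275]
ee_rot: [0.733, 0.681, -0.001, 0.0]
ft_force: [-1.0, -0.4, -0.2]
grip_width: 0.499
```

Request:
move_arm:
  moves:
    - [[-1,0,-1],[0,0,0],0.5]
    - [[0,0,0],[0,0,0],0.5]
    - [[0,0,0],[0,0,0],0.5]

```text
clock: 75.72
position: [0.4284, 0.2703, 0.2515]
ee_rot: [0.733, 0.68, -0.0, 0.0]
ft_force: [-0.2, 0.1, 0.6]
grip_width: 0.5
```

```bash
python3 - <<'E'
from h import *
im,i,o=wsnap('w17'); print(o['position'],o['ft_force'],o['grip_width'])
s=camera('side'); save('pics/s17.png',s)
c=np.zeros((480,800,3),np.uint8); c[:,:480]=im[:,60:540]; c[:240,480:]=cv2.resize(s[110:200,280:415],(320,240),interpolation=cv2.INTER_CUBIC); c[240:,480:]=cv2.resize(s[315:435,250:415],(320,240),interpolation=cv2.INTER_CUBIC)
save('pics/c17.png',c)
print(proj(i,[[.43+.16*np.sin(np.radians(3.9)),.236+.16*np.cos(np.radians(3.9)),.088],[.43,.236,.06]])-[60,0])
E
```

```text
[0.42839686 0.27027621 0.25149227] [-0.15478868  0.13668408  0.64760942] 0.500377195886734
[[264.67574468  54.37053451]
 [264.84242592 239.82545015]]
```

View pics/c17.png

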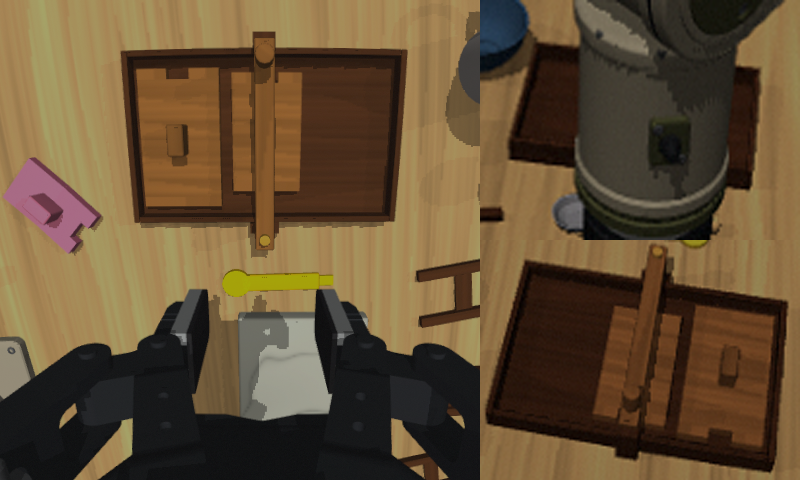

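```bash
python3 - <<'E'
from h import *
t=camera('top'); i=camera_info('top'); m=np.zeros_like(t); m[215:350,405:495]=t[215:350,405:495]
h=cv2.cvtColor(m,cv2.COLOR_RGB2HSV); b=cv2.inRange(h,(8,110,110),(18,255,230)); b=cv2.morphologyEx(b,cv2.MORPH_OPEN,np.ones((5,5)))
for c in cv2.findContours(b,cv2.RETR_EXTERNAL,cv2.CHAIN_APPROX_NONE)[0]:
    r=cv2.minAreaRect((onz(i,c.reshape(-1,2),.018)[:,:2]*1000).astype(np.float32)); print(r)
im=camera('wrist'); w=camera_info('wrist'); P=onz(w,[(324,45),(325,240)],.08); print(onz(w,[(324,45)],.088),onz(w,[(325,240)],.06))
hand_in(); print(get_obs()['clock'])
E
```

```text
((435.52862548828125, -359.859130859375), (55.11719512939453, 94.25228118896484), 0.9058547019958496)
[[0.4400304  0.40356034 0.088     ]] [[0.42962747 0.23674189 0.06      ]]
the job is handed in; nothing more can be done
the job is handed in; nothing more can be done
```

I did the whole job and handed it in. The bar was swung aside, the three lids were tested and sorted, and the bar was swung back. I got no verdict, and the clock read about 76 s at the last move.

**Lid results**

| Lid | Result | Where it went | Evidence |
|---|---|---|---|
| Large | firm | barred tray | Both ends lay at flat height in the side view. I took no picture while pressing, only before and after, so this rests on the edge heights and the equal contact heights. |
| Medium | firm | barred tray | Its edge moved under 0.05 px between the two presses. |
| Small | rocked | plain tray | Its notched end dropped about 1.1 px (roughly 4 mm) under the press and came back up. |

Each end was pressed with more than 9 N. One press on the large lid reached 60 N because I stepped down too far.

**Last checks**
- **Barred tray:** the large and medium lids lie flat in it, and the bar is back across against its stop. From the measured pin and post it is within about 0.01 to 0.02 rad of the stop.
- **Plain tray:** the small lid showed up at its full size inside the tray.
- **Arm:** it was clear of everything at hand-in.

**What disagreed**
- **Small lid position:** the last top view put it about 20 to 25 mm from where I had released it. It may have been knocked, or the reading may be off. I printed this in the same script as the hand-in, so I did not look into it first. By my measurements it is still about 25 mm inside the limit.
- **Fingertip height:** touching the bar post and lids showed the shut fingertips about 20 mm above the reported tool point, so I worked with that offset. Because of it, my first grip on the bar post missed, and the fingers pressed on top of the post at about 17 N.

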